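Pack the donated toy set

ROBOT

A 6-joint arm with a two-finger parallel gripper is mounted at the origin on the work surface. World frame = base frame: x ahead of the robot, y to its left, z up, the work surface at z = 0. Lengths are in m, angles in rad, forces in N, time in s.
With the tool pointing down it reaches from about 0.35 to 0.775 m from the base axis. Payload 5.5 kg.
Tool frame: the origin (TCP) lies on the centre line of the jaws, within the pads' length; the fingertips stand 17 mm ahead of it and the grasp point (between the pads) lies 2 mm behind it; z points along the fingers, x is the direction in which the jaws open and shut, and the axes are right-handed (so a half turn about z gives the same grasp; the last joint's range is limited). The gripper opens to 85 mm and grips with 20 to 120 N. Pads are 22 mm wide; open, the fingers measure 114 mm over their backs; the gripper's body (76 mm by 85 mm) begins 54 mm behind the grasp point. The pads swing forward as they close: fully open they stand 13 mm farther back than shut.
Start: joints at [-1.472, 0.313, 0.046, 1.304, 0, 1.431], TCP at [0.136, -0.559, 0.248] pointing down, gripper open.
Joint ranges: [-2.76, 2.76], [-0.86, 1.69], [-1.03, 1.26], [-2.2, 2.34], [-1.47, 1.5], [-3.14, 3.14]. Speed limits (rad/s): [2.57, 2.57, 3.14, 3.14, 3.14, 3.14].

INTERFACE

Orientations are given as a 3x3 rotation matrix whose columns are the frame's x, y, z axes.
In Python, from bench import bot gives the robot as it stands.
- The arm moves only by the tool carry_out, never from a script. Its argument "targets" is a list of rows, each a list of 3 entries, a list of its own where there are three numbers: the shift along the tool's x, y, z in cm, then the turn about the tool's z in degrees, then the opening, from 0 (shut) to 1 (fully open). A call has 1 to 12 rows; each row shifts and turns the commanded pose from where the row before left it, along the tool's axes as they then stand; what a row does not reach is not made up. A row lasts 1/12 s, in which the tool goes at most 41.7 mm and 7.16 degrees, less where a joint would pass 70% of its speed; a pose out of reach is approached as far as the arm can. A call is refused whole if a number of a shift passes 4.17 or a number of a turn 7.16, either way. A call with a gripper value outside its range is refused whole. The fingers move at their own pace and stop on an object; "force" is the grip in N (left out, the last holds). Time passes only in rows, so rows that do not move let the fingers close. It gives the time, the measured TCP pose, the force and the opening at its end, in the units of the state.
- bot.state(): the state, without advancing time (a new reading comes with each control period).
- bot.camera(name): name is "scene" or "top"; returns the picture (400x640x3 uint8, blue, green, red); there is no depth.
- bot.camera_info(name): a dict with "mtx" (3x3 intrinsics, pixels), "cam_to_world" (4x4, takes a point from camera to world coordinates). Camera axes: x right, y down, z forward; pixel columns grow to the right and rows downward; lengths in m; the calibration is good to about 2 mm. A picture is of the moment at which its call begins. camera_info takes no time and is no camera call.
- bot.finish_job(): hands the job in, once; it reports no verdict.
The state is a dict: "time": time; "joint_pos": joint angles; "joint_velocities": joint speeds; "tau": joint torques, N m; "tcp_pos": TCP position; "eef_rot": TCP orientation; "contact_force": force on the tool from outside, world axes, zero at the start; "moment": the same for the moment, N m; "finger_gap": opening from 0.0 (shut) to 1.0 (fully open).
Only numpy, scipy, OpenCV 4.12 (cv2) and the standard library are available. Lean on these libraries where they do the work, as an engineer would, in place of code of your own. Each camera call takes 0.05 s, during which the arm holds its last target.

TASK

Pack this donated toddler set for the shop: slide the toy box's lid fully open, pick up the cup and pour the balls from it into the box, then slide the lid fully shut again with all the balls inside. Stand the empty cup upright in the middle of the round blue mat and put every loose ring onto the post of the ring stacker. Leave the car, bottle, tape and yellow block where they are.

Things in the scene. Friction and masses are not known exactly. Their poses are not given: they have to be found in the camera images.
- toybox: wooden toy box with red panels, fixed to the bench; 180 x 180 mm outside, 100 mm high, walls and floor 9 mm, open at the top but for its sliding lid. Two 12 mm runners flank it, level with its top, and stick out 150 mm on its own -y side. Origin: centre of its underside; z up; the lid slides towards its own -y
- box_mouth (a point): centre of the toy box's mouth, 100 mm above the bench, in the plane of the wall tops; axes as the box
- lid (a joint): how far the lid is slid open in m: 0 = fully shut (covers the mouth), 0.15 = fully open (end stop). It slides towards the box's own -y in the plane just above the walls, stays where it is left and needs about 2 to 3 N. The lid is a blue board 190 x 180 x 8 mm
- lid_grip (a point): top centre of the lid's wooden grip, a block 60 mm (box x) by 22 mm (box y, the sliding direction) that stands 34 mm above the lid board; this point is on the block's top, 143.5 mm above the bench, and moves with the lid; axes as the box
- cup: loose white cup, rim 114 mm, foot 92 mm across, 80 mm high, wall 4 mm, floor 5 mm, about 0.18 kg. Origin: centre of its underside; z towards the mouth. Orange upright fin handle on its own +x side: 45 mm (x) by 14 mm (y), from 30 to 95 mm above the underside, centred 85.5 mm from the axis, so 6 mm clear of the rim
- cup_grip (a point): top centre of the cup's handle fin, 85.5 mm from the cup's axis and 95 mm above its underside (15 mm above the rim); axes as the cup
- cup_rim (a point): centre of the cup's mouth, 80 mm above its underside; axes as the cup
- ball1: loose red toy ball, 28 mm in diameter, 12 g, lying in the cup at the start; origin at its centre. Five to seven of the seven balls are present (absent: None)
- ball2: loose green toy ball, 28 mm in diameter, 12 g, lying in the cup at the start; origin at its centre. Five to seven of the seven balls are present (absent: None)
- ball3: loose blue toy ball, 28 mm in diameter, 12 g, lying in the cup at the start; origin at its centre. Five to seven of the seven balls are present (absent: None)
- ball4: loose red toy ball, 28 mm in diameter, 12 g, lying in the cup at the start; origin at its centre. Five to seven of the seven balls are present (absent: None)
- ball5: loose green toy ball, 28 mm in diameter, 12 g, lying in the cup at the start; origin at its centre. Five to seven of the seven balls are present (absent: None)
- ball6: loose blue toy ball, 28 mm in diameter, 12 g, lying in the cup at the start; origin at its centre. Five to seven of the seven balls are present (absent: None)
- ball7: loose yellow toy ball, 28 mm in diameter, 12 g, lying in the cup at the start; origin at its centre. Five to seven of the seven balls are present (absent: None)
- mat: round blue mat, fixed flat on the bench, 120 mm in diameter, 4 mm thick. Origin: centre of its underside
- stacker: ring stacker, fixed to the bench: a wooden disc 90 mm in diameter and 15 mm high with an upright post of 18 mm diameter, whose rounded top is 105 mm above the bench. Origin: centre of the underside, on the post's axis
- ring1: loose red toy ring, 62 mm outside diameter, 29 mm hole, 24 mm high, lying flat on the bench at the start, 50 g. Origin: centre of its underside; z along its axis. One to three of the three rings are present (absent: None)
- ring2: loose green toy ring, 62 mm outside diameter, 29 mm hole, 24 mm high, lying flat on the bench at the start, 50 g. Origin: centre of its underside; z along its axis. One to three of the three rings are present (absent: None)
- ring3: loose orange toy ring, 62 mm outside diameter, 29 mm hole, 24 mm high, lying flat on the bench at the start, 50 g. Origin: centre of its underside; z along its axis. One to three of the three rings are present (absent: None)
- car: bystander, loose: red and white toy car, 110 mm long, 62 mm high. Origin: centre of its underside
- cleaner: bystander, loose: white spray-cleaner bottle with a green label, 60 mm in diameter, 170 mm tall. Origin: centre of its underside
- tape: bystander, loose: fat roll of brown packing tape, 84 mm in diameter, 50 mm high, lying flat. Origin: centre of its underside
- block: bystander, loose: yellow 60 mm toy block. Origin: centre of its underside
Things that resemble listed ones, but are neither listed nor needed, are in the scene too. There is more than one size of the ring2; the job needs the middle-sized.

How it is judged:
On the way, in this order (a step that is already met when the one before it is completed fails the run):
1. the toy box's lid is slid fully open (to within 12 mm of its stop) (value of joint lid above 0.138 m), for 0.2 s.
2. the cup is tipped (by more than 57 degrees) above the mouth of the open box (angle between cup's own z axis and vertical above 1 rad and horizontal distance between cup_rim and box_mouth below 0.12 m and height (world z) of cup_rim above 0.1 m and value of joint lid above 0.12 m), for 0.05 s.
3. all the balls are inside the toy box (x of ball1 in the frame of toybox between -0.09 and 0.09 m and y of ball1 in the frame of toybox between -0.09 and 0.09 m and z of each of ball1, ball2, ball3, ball4, ball5, ball6, ball7 in the frame of toybox below 0.09 m and x of ball2 in the frame of toybox between -0.09 and 0.09 m and y of ball2 in the frame of toybox between -0.09 and 0.09 m and x of ball3 in the frame of toybox between -0.09 and 0.09 m and y of ball3 in the frame of toybox between -0.09 and 0.09 m and x of ball4 in the frame of toybox between -0.09 and 0.09 m and y of ball4 in the frame of toybox between -0.09 and 0.09 m and x of ball5 in the frame of toybox between -0.09 and 0.09 m and y of ball5 in the frame of toybox between -0.09 and 0.09 m and x of ball6 in the frame of toybox between -0.09 and 0.09 m and y of ball6 in the frame of toybox between -0.09 and 0.09 m and x of ball7 in the frame of toybox between -0.09 and 0.09 m and y of ball7 in the frame of toybox between -0.09 and 0.09 m), for 0.2 s.
4. the lid is slid fully shut (to within 6 mm) over the balls (all of step 3 and value of joint lid below 0.006 m), for 0.2 s.
At the end, for the whole second after the job is handed in: Every ball is inside the toy box, the lid is shut to within 6 mm, the cup stands upright and at rest on the mat with its axis within 35 mm of the mat's centre, and every ring present lies around the stacker's post (below its top, at rest) (all of step 4 and horizontal distance between cup and mat below 0.035 m and angle between cup's own z axis and vertical below 0.1 rad and height (world z) of cup below 0.012 m and linear speed of cup below 0.02 m/s and horizontal distance between each of ring1, ring2, ring3 and stacker below 0.01 m and height (world z) of each of ring1, ring2, ring3 below 0.08 m and angle between each of ring1, ring2, ring3's own z axis and vertical below 0.25 rad and linear speed of each of ring1, ring2, ring3 below 0.03 m/s); the robot touches nothing.
It fails at once if the car is moved by more than 30 mm (distance of car from where it was at the start of the episode above 0.03 m).
It fails at once if the bottle is moved by more than 30 mm (distance of cleaner from where it was at the start of the episode above 0.03 m).
It fails at once if the tape roll is moved by more than 30 mm (distance of tape from where it was at the start of the episode above 0.03 m).
It fails at once if the yellow block is moved by more than 30 mm (distance of block from where it was at the start of the episode above 0.03 m).
Of ball1, ball2, ball3, ball4, ball5, ball6, ball7 only 5 to 7 are there at a start; the rules pass over those that are not, and their reading is None.
Of ring1, ring2, ring3 only 1 to 3 are there at a start; the rules pass over those that are not, and their reading is None.
At some moment in a run one of ring1, ring2, ring3 may be knocked a few centimetres aside while the robot is not near it.
It also fails if it takes over 210 s, if anything falls off the work surface, if the arm or the gripper's body presses on something with over 40 N, if the wrist force passes 120 N, or if a joint passes its speed limit or range.

## Working session

There is one attempt and no reset: what is moved stays moved. The work goes in short steps, Python scripts to look and compute and a tool call to move; the robot and the scene stay as the last step left them, time stands still between calls to the robot, and variables do not carry over. Pictures are saved under pics/ and viewed, and the job is handed in when it is done.

Besides the shell and the picture viewer there is one more tool, called after "Request:" in YAML: its name, and indented under it one key for each argument. carry_out: Moves the arm, as the interface text tells. Its arguments: {"type":"object","properties":{"targets":{"type":"array"},"force":{"type":"number"}},"required":["targets"]}

```bash
ls; mkdir -p pics; python3 - <<'E'
from bench import bot
import cv2
for n in ("scene","top"):
    im=bot.camera(n); cv2.imwrite(f"pics/{n}0.png",im)
    i=bot.camera_info(n); print(n,i["mtx"],i["cam_to_world"])
print(bot.state())
E
```

```text
pics
scene [[459.45011704   0.         318.93817051]
 [  0.         459.45011704 204.99819248]
 [  0.           0.           1.        ]] [[ 2.39971518e-01  6.65266956e-01 -7.06989072e-01  1.50015858e+00]
 [ 9.70779876e-01 -1.64210795e-01  1.74989275e-01 -2.55841786e-01]
 [ 3.19344055e-04 -7.28323206e-01 -6.85233687e-01  1.02022438e+00]
 [ 0.00000000e+00  0.00000000e+00  0.00000000e+00  1.00000000e+00]]
top [[498.45320686   0.         320.41142217]
 [  0.         498.45320686 195.73170051]
 [  0.           0.           1.        ]] [[-0.00560199 -0.99588289  0.09047589  0.42522662]
 [-0.99980515  0.0038654  -0.01935778 -0.01911303]
 [ 0.01892836 -0.0905667  -0.9957105   1.35105544]
 [ 0.          0.          0.          1.        ]]
{'time': 0.1, 'joint_pos': array([-1.47161914e+00,  3.13925796e-01,  4.51033575e-02,  1.30360455e+00,
        6.07404782e-06,  1.43121917e+00]), 'joint_velocities': array([-3.65789887e-04, -1.21588753e-03,  1.66353469e-03,  1.83468002e-04,
       -1.06645009e-03,  2.03057063e-06]), 'tau': array([ 2.23666131e-03, -4.81726170e+01,  2.99243420e+01,  1.26967742e-02,
       -1.37607235e-04,  9.57955081e-06]), 'tcp_pos': array([ 0.13594588, -0.55826179,  0.24750214]), 'eef_rot': array([[ 2.36492363e-01, -9.71633335e-01, -1.55415232e-04],
       [-9.71632007e-01, -2.36492299e-01,  1.62324981e-03],
       [-1.61395813e-03, -2.32879769e-04, -9.99998670e-01]]), 'contact_force': array([ 0.58464482, -0.40825934,  0.17050518]), 'moment': array([-0.00515084, -0.04336097,  0.00091712]), 'finger_gap': 0.999138645294192}
```

View pics/scene0.png

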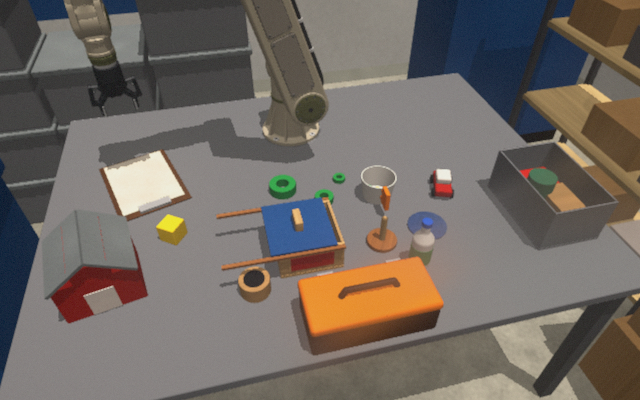

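View pics/top0.png

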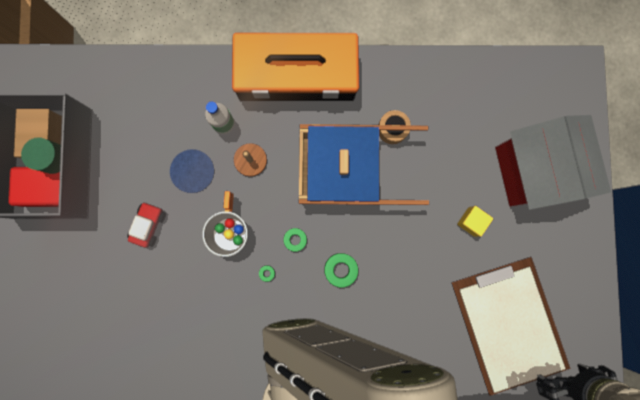

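Scene view: robot at top, box with blue lid at (300,230), cup at (378,185). Top view: three green rings at (267,273) small, (295,240) middle and (341,270) large. No red or orange rings are visible. Next I'll enlarge and measure.

```bash
cat > h.py <<'E'
import numpy as np, cv2
from bench import bot
def info(n):
    i=bot.camera_info(n); return np.array(i["mtx"]),np.array(i["cam_to_world"])
def ray(n,u,v,z):
    K,T=info(n); d=T[:3,:3]@np.linalg.inv(K)@np.array([u,v,1.]); o=T[:3,3]
    return o+d*(z-o[2])/d[2]
def proj(n,p):
    K,T=info(n); W=np.linalg.inv(T); q=K@((W[:3,:3]@np.asarray(p,float).T).T+W[:3,3]).T if False else K@(W[:3,:3]@np.asarray(p,float)+W[:3,3])
    return q[:2]/q[2]
def shot(n,name,crop=None,f=1):
    im=bot.camera(n)
    if crop: x0,y0,x1,y1=crop; im=im[y0:y1,x0:x1]
    im=cv2.resize(im,None,fx=f,fy=f,interpolation=cv2.INTER_CUBIC); cv2.imwrite(f"pics/{name}.png",im)
def st():
    s=bot.state(); print("t",round(s["time"],2),"tcp",np.round(s["tcp_pos"],4),"F",np.round(s["contact_force"],1),"gap",round(s["finger_gap"],3)); print(np.round(s["eef_rot"],3).tolist(), np.round(s["joint_pos"],2)); return s
E
python3 - <<'E'
import cv2
im=cv2.imread("pics/top0.png")
cv2.imwrite("pics/tA.png",cv2.resize(im[90:290,160:440],None,fx=2.85,fy=2.85,interpolation=cv2.INTER_CUBIC))
im=cv2.imread("pics/scene0.png")
cv2.imwrite("pics/sA.png",cv2.resize(im[150:300,200:470],None,fx=2.9,fy=2.9,interpolation=cv2.INTER_CUBIC))
E
```

```text
(no output)
```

View pics/tA.png

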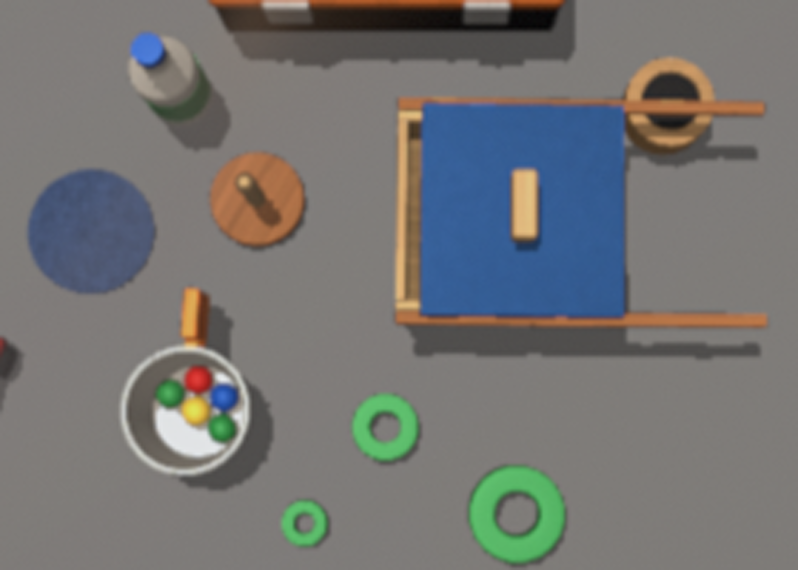

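View pics/sA.png

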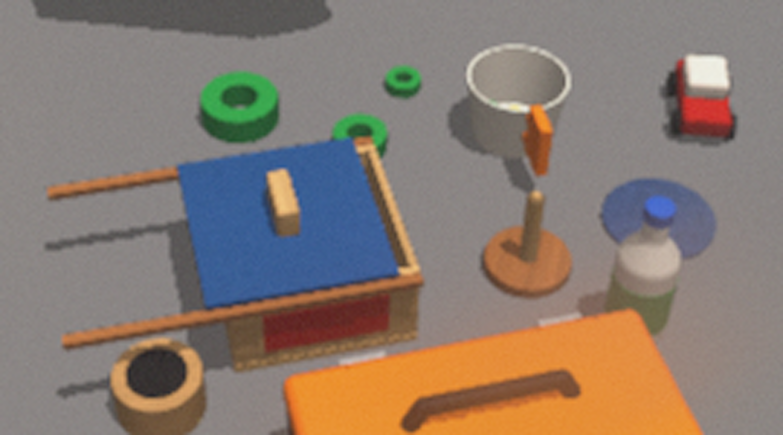

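```bash
python3 - <<'E'
from h import *
def c(u,v,z): return np.round(ray("top",160+(u+.5)/2.85-.5,90+(v+.5)/2.85-.5,z),4)
def s(u,v,z): return np.round(ray("scene",200+(u+.5)/2.9-.5,150+(v+.5)/2.9-.5,z),4)
for n,u,v,z in [("grip",525,204,.1435),("box TL",398,98,.1),("box BL",396,323,.1),("run T end",765,108,.1),("run B end",767,321,.1),("lid TL",422,102,.1095),("lid BL",420,317,.1095),("lid BR",625,317,.1095),("mat",92,231,.004),("disc",257,199,.015),("post",245,182,.103),("rim",186,409,.08),("rim L",121,409,.08),("rim R",251,409,.08),("fin top a",184,289,.095),("fin b",201,291,.095),("fin c",186,341,.095),("ring",386,428,.024),("ringL",352,428,.024),("ringR",419,428,.024),("tape",670,100,.05),("bottle cap",148,48,.17)]:
    print(n,c(u,v,z))
print("scene rim",s(519,78,.08),"post",s(536,194,.105),"grip",s(281,193,.1435),"disc",s(527,258,.015),"ring",s(360,132,.024),"mat",s(658,217,.004))
for p in [(145,208),(160,207),(128,240),(145,246)]: print("car",ray("top",*p,.03).round(3))
print("bigring",ray("top",341,270,.03).round(3),"small",ray("top",267,273,.02).round(3))
E
```

```text
grip [ 0.6196 -0.1006  0.1435]
box TL [0.7228 0.0094 0.1   ]
box BL [0.5207 0.0115 0.1   ]
run T end [ 0.7133 -0.3205  0.1   ]
run B end [ 0.5211 -0.3174  0.1   ]
lid TL [ 0.7169 -0.0122  0.1095]
lid BL [ 0.5252 -0.0098  0.1095]
lid BR [ 0.5245 -0.1899  0.1095]
mat [0.6171 0.3029 0.004 ]
disc [0.6457 0.1451 0.015 ]
post [0.6464 0.145  0.103 ]
rim [0.4463 0.1987 0.08  ]
rim L [0.4467 0.2563 0.08  ]
rim R [0.446  0.1411 0.08  ]
fin top a [0.5521 0.1992 0.095 ]
fin b [0.5503 0.1841 0.095 ]
fin c [0.506  0.1969 0.095 ]
ring [0.4287 0.0228 0.024 ]
ringL [0.4289 0.0544 0.024 ]
ringR [ 0.4285 -0.0079  0.024 ]
tape [ 0.7325 -0.2435  0.05  ]
bottle cap [0.7494 0.2189 0.17  ]
scene rim [0.4471 0.2014 0.08  ] post [0.6468 0.1466 0.105 ] grip [ 0.6242 -0.1016  0.1435] disc [0.6486 0.1456 0.015 ] ring [0.4311 0.025  0.024 ] mat [0.6167 0.3053 0.004 ]
car [0.515 0.418 0.03 ]
car [0.517 0.379 0.03 ]
car [0.431 0.46  0.03 ]
car [0.415 0.416 0.03 ]
bigring [ 0.349 -0.098  0.03 ] small [0.342 0.097 0.02 ]
```

Named: three green rings in top view, at (267,273) about 44 px-crop small, (295,240) 62 mm across, and (341,270) about 90 mm. The middle one at (295,240), world (0.429,0.023), matches 62 mm and the enlarged crop confirms it. Five balls are in the cup. The lid is currently about 21 mm open.

Moving above the lid grip at (0.620,-0.101).

Request:
carry_out:
  targets:
    - [[0,0,0],6.85,0.7]
    - [[0,0,0],6.85,0.7]
    - [[-2.5,-2.7,0],0,0.7]
    - [[-2.5,-2.7,0],0,0.7]
    - [[-2.5,-2.7,0],0,0.7]
    - [[-2.5,-2.7,0],0,0.7]
    - [[-2.5,-2.7,0],0,0.7]
    - [[-2.5,-2.7,0],0,0.7]
    - [[-2.5,-2.7,0],0,0.7]
    - [[-2.5,-2.7,0],0,0.7]
    - [[-2.5,-2.7,0],0,0.7]
    - [[-2.5,-2.7,0],0,0.7]
  force: 30

```text
time: 1.1
tcp_pos: [0.4069, -0.3071, 0.248]
eef_rot: [[-0.0, -1.0, -0.0], [-1.0, 0.0, 0.0], [-0.0, 0.0, -1.0]]
contact_force: [0.9, 0.2, -1.0]
finger_gap: 0.698
```

Request:
carry_out:
  targets:
    - [[-2.5,-2.6,0],0,0.7]
    - [[-2.5,-2.6,0],0,0.7]
    - [[-2.5,-2.6,0],0,0.7]
    - [[-2.5,-2.6,0],0,0.7]
    - [[-2.5,-2.6,0],0,0.7]
    - [[-2.5,-2.6,0],0,0.7]
    - [[-2.5,-2.6,0],0,0.7]
    - [[-2.5,-2.6,0],0,0.7]
    - [[0,0,2],0,0.7]
    - [[0,0,2],0,0.7]
    - [[0,0,2],0,0.7]
    - [[0,0,0],0,0.7]

```text
time: 2.1
tcp_pos: [0.6117, -0.1076, 0.1832]
eef_rot: [[0.0, -1.0, -0.008], [-1.0, -0.0, 0.002], [-0.002, 0.008, -1.0]]
contact_force: [-0.6, 0.2, 0.0]
finger_gap: 0.7
```

```bash
python3 - <<'E'
from h import *
st(); shot("scene","s1",(220,120,420,300),3.2)
E
```

```text
t 2.1 tcp [ 0.6117 -0.1076  0.1832] F [-0.6  0.2  0. ] gap 0.7
[[0.0, -1.0, -0.008], [-1.0, -0.0, 0.002], [-0.002, 0.008, -1.0]] [-0.3   0.43  0.06  1.21 -0.    2.84]
```

View pics/s1.png

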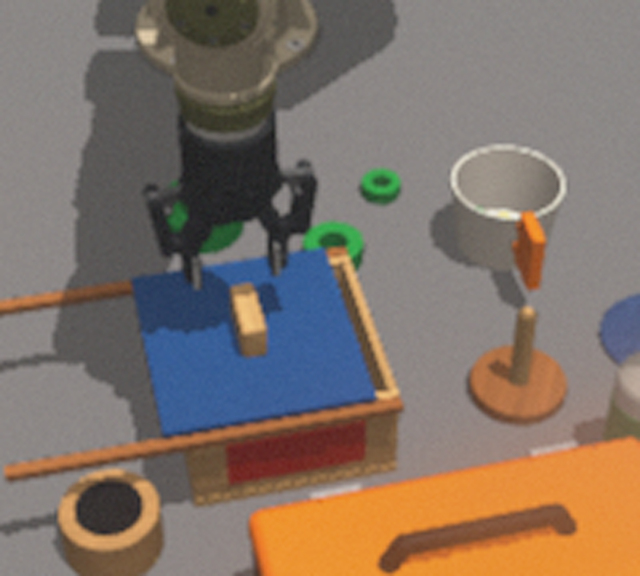

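The fingers straddle the grip block (image ~(250,320)). Lower and close.

Request:
carry_out:
  targets:
    - [[-0.6,-0.9,0],0,0.7]
    - [[0,0,2],0,0.7]
    - [[0,0,2],0,0.7]
    - [[0,0,0.8],0,0.7]
    - [[0,0,0],0,0.7]
    - [[0,0,0],0,0]
    - [[0,0,0],0,0]
    - [[0,0,0],0,0]
    - [[0,0,0],0,0]
    - [[0,0,0],0,0]
    - [[0,0,0],0,0]
    - [[0,0,0],0,0]

```text
time: 3.15
tcp_pos: [0.6242, -0.103, 0.1422]
eef_rot: [[-0.001, -1.0, 0.003], [-1.0, 0.001, -0.0], [0.0, -0.003, -1.0]]
contact_force: [-0.4, 1.6, 5.7]
finger_gap: 0.249
```

Request:
carry_out:
  targets:
    - [[0,0,-0.3],0,0]
    - [[1,0,0],0,0]
    - [[1.2,0,0],0,0]
    - [[1.2,0,0],0,0]
    - [[1.2,0,0],0,0]
    - [[1.2,0,0],0,0]
    - [[1.2,0,0],0,0]
    - [[1.2,0,0],0,0]
    - [[1.2,0,0],0,0]
    - [[1.2,0,0],0,0]
    - [[1.2,0,0],0,0]
    - [[0.6,0,0],0,0]

```text
time: 4.15
tcp_pos: [0.6225, -0.2285, 0.1423]
eef_rot: [[-0.001, -1.0, -0.002], [-1.0, 0.001, 0.0], [-0.0, 0.002, -1.0]]
contact_force: [3.7, 1.8, -11.1]
finger_gap: 0.25
```

Request:
carry_out:
  targets:
    - [[0.4,0,0.1],0,0]
    - [[0.4,0,0],0,0]
    - [[0,0,0],0,0]
    - [[0,0,0],0,0]

```text
time: 4.48
tcp_pos: [0.6225, -0.2291, 0.1423]
eef_rot: [[0.003, -1.0, -0.001], [-1.0, -0.003, 0.01], [-0.01, 0.001, -1.0]]
contact_force: [3.5, 18.1, -4.5]
finger_gap: 0.245
```

```bash
python3 - <<'E'
from h import *
st(); shot("top","t1",(160,90,440,290),2.85)
E
```

```text
t 4.48 tcp [ 0.6225 -0.2291  0.1423] F [ 3.5 18.1 -4.5] gap 0.245
[[0.003, -1.0, -0.001], [-1.0, -0.003, 0.01], [-0.01, 0.001, -1.0]] [-0.48  0.53  0.12  1.16  0.01  2.66]
```

View pics/t1.png

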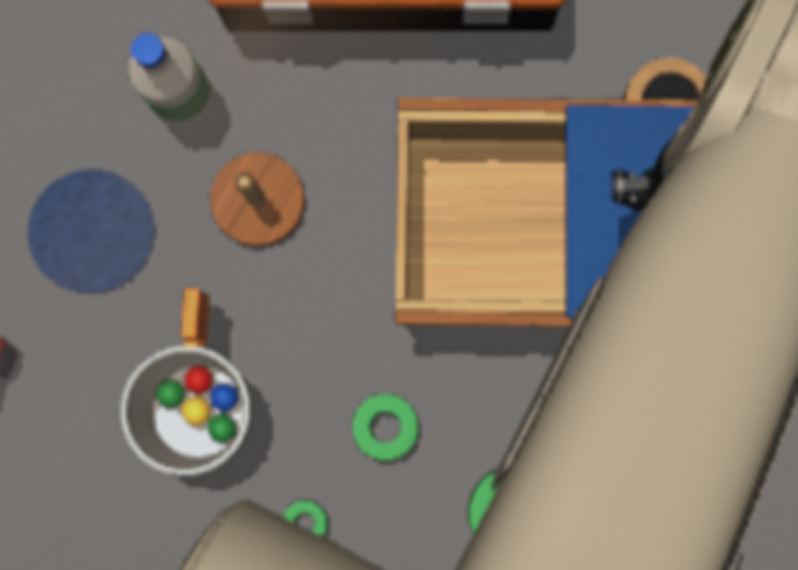

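Lid hard against its stop (18 N), edge at crop px 567. Release, raise, turn by half for joint-6 range.

Request:
carry_out:
  targets:
    - [[-0.5,0,0],0,0.6]
    - [[0,0,0],0,0.6]
    - [[0,0,0],0,0.6]
    - [[0,0,0],0,0.6]
    - [[0,0,-3],0,0.6]
    - [[0,0,-3],0,0.6]
    - [[0,0,-3],-7.1,0.6]
    - [[0,0,-3],-7.1,0.6]
    - [[0,0,0],-7.1,0.6]
    - [[0,0,0],-7.1,0.6]
    - [[0,0,0],-7.1,0.6]
    - [[0,0,0],-7.1,0.6]

```text
time: 5.53
tcp_pos: [0.6231, -0.2312, 0.2634]
eef_rot: [[0.68, -0.733, 0.001], [-0.733, -0.68, -0.002], [0.002, 0.0, -1.0]]
contact_force: [0.9, 0.0, 0.7]
finger_gap: 0.6
```

Request:
carry_out:
  targets:
    - [[0,0,0],-7.1,0.6]
    - [[0,0,0],-7.1,0.6]
    - [[0,0,0],-7.1,0.6]
    - [[0,0,0],-7.1,0.6]
    - [[0,0,0],-7.1,0.6]
    - [[0,0,0],-7.1,0.6]
    - [[0,0,0],-7.1,0.6]
    - [[0,0,0],-7.1,0.6]
    - [[0,0,0],-7.1,0.6]
    - [[0,0,0],-7.1,0.6]
    - [[0,0,0],-7.1,0.6]
    - [[0,0,0],-7.1,0.6]

```text
time: 6.53
tcp_pos: [0.623, -0.2311, 0.2631]
eef_rot: [[0.787, 0.617, 0.001], [0.617, -0.787, -0.001], [-0.0, 0.002, -1.0]]
contact_force: [1.1, 0.4, 0.6]
finger_gap: 0.6
```

```bash
cat >> h.py <<'E'
def draw(n,name,crop,f,polys,img=None):
    im=bot.camera(n) if img is None else cv2.imread(img)
    x0,y0,x1,y1=crop; im=cv2.resize(im[y0:y1,x0:x1],None,fx=f,fy=f,interpolation=cv2.INTER_CUBIC)
    for pts in polys:
        q=np.array([proj(n,p) for p in pts]); q=(q-[x0,y0]+.5)*f-.5
        cv2.polylines(im,[np.round(q).astype(int)],True,(255,255,0),1)
    cv2.imwrite(f"pics/{name}.png",im)
def cuppolys(cx,cy,deg,z0=0):
    a=np.radians(deg); ex=np.array([np.cos(a),np.sin(a),0]); ey=np.array([-np.sin(a),np.cos(a),0]); o=np.array([cx,cy,z0])
    t=np.linspace(0,2*np.pi,40)
    P=[[o+.057*(np.cos(k)*ex+np.sin(k)*ey)+[0,0,.08] for k in t]]
    for z in (.095,.03): P.append([o+ex*(.0855+sx*.0225)+ey*sy*.007+[0,0,z] for sx,sy in((-1,-1),(-1,1),(1,1),(1,-1))])
    return P
E
python3 - <<'E'
from h import *
st()
draw("top","t2",(180,170,260,270),6,cuppolys(.4463,.1992,-4.5),"pics/top0.png")
draw("scene","s2",(340,150,420,220),7,cuppolys(.4463,.1992,-4.5),"pics/scene0.png")
E
```

```text
t 6.53 tcp [ 0.623  -0.2311  0.2631] F [1.1 0.4 0.6] gap 0.6
[[0.787, 0.617, 0.001], [0.617, -0.787, -0.001], [-0.0, 0.002, -1.0]] [-0.48  0.49  0.35  1.43 -0.    0.43]
```

View pics/t2.png

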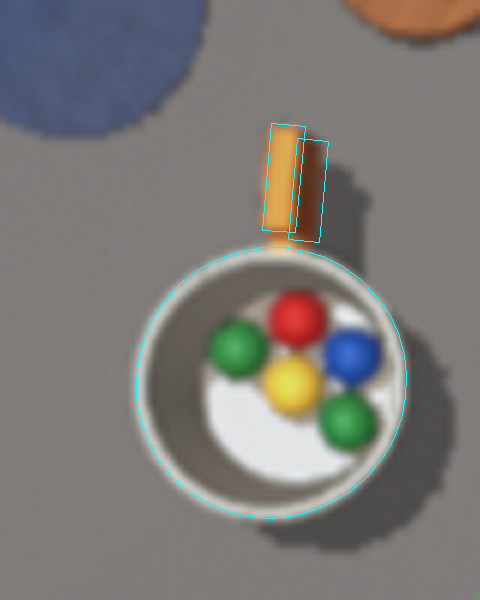

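View pics/s2.png

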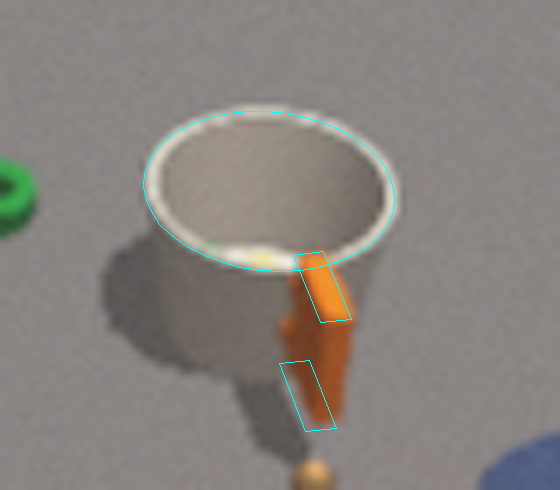

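Request:
carry_out:
  targets:
    - [[0,0,0],-6.77,0.6]
    - [[0,0,0],-6.77,0.6]
    - [[0,0,0],-6.77,0.6]
    - [[0,0,0],-6.77,0.6]
    - [[0,0,0],-6.77,0.6]
    - [[0,0,0],-6.77,0.6]
    - [[0,0,0],-6.77,0.6]
    - [[3.7,-1.1,0],0,0.6]
    - [[3.7,-1.1,0],0,0.6]
    - [[3.7,-1.1,0],0,0.6]
    - [[3.7,-1.1,0],0,0.6]
    - [[3.7,-1.1,0],0,0.6]

```text
time: 7.53
tcp_pos: [0.5835, -0.0406, 0.2631]
eef_rot: [[0.086, 0.996, 0.002], [0.996, -0.086, -0.001], [-0.001, 0.002, -1.0]]
contact_force: [0.2, 0.6, -0.1]
finger_gap: 0.599
```

Request:
carry_out:
  targets:
    - [[3.7,-1.1,0],0,0.6]
    - [[3.7,-1.1,0],0,0.6]
    - [[3.7,-1.1,0],0,0.6]
    - [[3.7,-1.1,0],0,0.6]
    - [[3.7,-1.1,0],0,0.6]
    - [[3.7,-1.1,0],0,0.6]
    - [[0,0,0],0,0.6]
    - [[0,0,0],0,0.6]

```text
time: 8.2
tcp_pos: [0.5367, 0.1871, 0.263]
eef_rot: [[0.081, 0.997, 0.002], [0.997, -0.081, -0.001], [-0.001, 0.002, -1.0]]
contact_force: [0.9, -0.4, -0.6]
finger_gap: 0.599
```

```bash
cat >> h.py <<'E'
def go(x,y,z,ang=None):
    """remaining shift in tool axes (cm) to world x,y,z; ang = wanted world angle (deg) of tool x"""
    s=st(); R=s["eef_rot"]; d=np.array([x,y,z])-s["tcp_pos"]; a=np.degrees(np.arctan2(R[1,0],R[0,0]))
    print("tool cm",np.round(R.T@d*100,2),"angle",round(a,1), "turn", None if ang is None else round(-((ang-a+180)%360-180),1))
E
python3 - <<'E'
from h import *
go(.5315,.193,.095,85.5)
E
```

```text
t 8.2 tcp [0.5367 0.1871 0.263 ] F [ 0.9 -0.4 -0.6] gap 0.599
[[0.081, 0.997, 0.002], [0.997, -0.081, -0.001], [-0.001, 0.002, -1.0]] [ 0.19  0.3   0.06  1.33 -0.    0.28]
tool cm [ 0.55 -0.59 16.8 ] angle 85.4 turn -0.1
```

Request:
carry_out:
  targets:
    - [[0.5,-0.6,0],0,0.6]
    - [[0,0,4],0,0.6]
    - [[0,0,4],0,0.6]
    - [[0,0,3],0,0.6]
    - [[0,0,3],0,0.6]
    - [[0,0,3],0,0.6]
    - [[0,0,0],0,0.6]
    - [[0,0,0],0,0]
    - [[0,0,0],0,0]
    - [[0,0,0],0,0]
    - [[0,0,0],0,0]
    - [[0,0,0],0,0]
  force: 50

```text
time: 9.2
tcp_pos: [0.5334, 0.1915, 0.0949]
eef_rot: [[0.084, 0.996, 0.005], [0.996, -0.084, 0.0], [0.001, 0.005, -1.0]]
contact_force: [0.5, -0.8, 7.0]
finger_gap: 0.149
```

```bash
python3 - <<'E'
from h import *
st(); shot("scene","s3",(320,120,480,240),5)
E
```

```text
t 9.2 tcp [0.5334 0.1915 0.0949] F [ 0.5 -0.8  7. ] gap 0.149
[[0.084, 0.996, 0.005], [0.996, -0.084, 0.0], [0.001, 0.005, -1.0]] [ 0.2   0.38 -0.24  0.94 -0.    0.29]
```

View pics/s3.png

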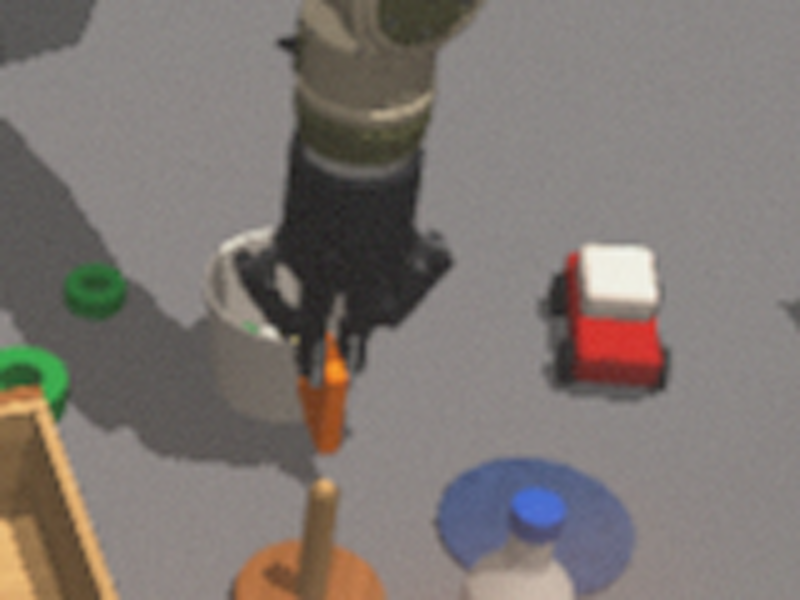

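Request:
carry_out:
  targets:
    - [[0,0,-1],0,0]
    - [[0,0,-1],0,0]
    - [[0,0,-1.5],0,0]
    - [[0,0,-1.5],0,0]
    - [[0,0,-1.5],0,0]
    - [[0,0,-1.5],0,0]
    - [[0,0,-1.5],0,0]
    - [[0,0,0],0,0]

```text
time: 9.92
tcp_pos: [0.5327, 0.1918, 0.1912]
eef_rot: [[0.084, 0.996, 0.005], [0.996, -0.084, 0.001], [0.001, 0.005, -1.0]]
contact_force: [-0.4, 0.4, -1.6]
finger_gap: 0.146
```

```bash
python3 - <<'E'
from h import *
st(); shot("scene","s4",(320,80,480,240),4.9)
E
```

```text
t 9.92 tcp [0.5327 0.1918 0.1912] F [-0.4  0.4 -1.6] gap 0.146
[[0.084, 0.996, 0.005], [0.996, -0.084, 0.001], [0.001, 0.005, -1.0]] [ 0.2   0.31 -0.09  1.16 -0.    0.29]
```

View pics/s4.png

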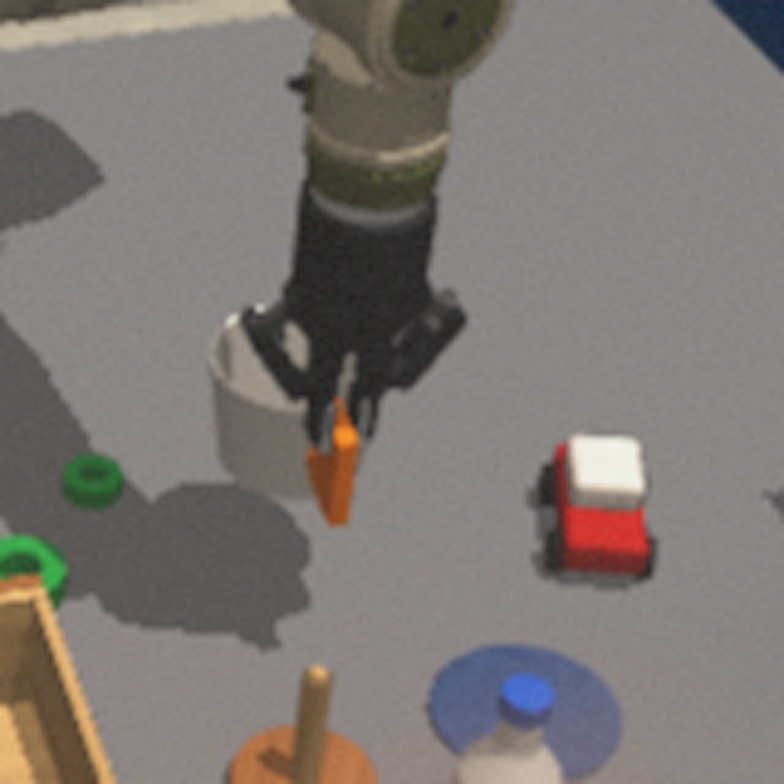

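Request:
carry_out:
  targets:
    - [[0,0,-1.5],0,0]
    - [[0,0,-1.5],0,0]
    - [[0,0,-1.5],-3,0]
    - [[0,0,-1.5],-5,0]
    - [[0,0,0],-5,0]
    - [[0,0,0],-5,0]
    - [[0,0,0],-5,0]
    - [[0,0,0],-5,0]
    - [[0,0,0],-5,0]
    - [[0,0,0],-5,0]
    - [[0,0,0],-5,0]
    - [[0,0,0],-5,0]

```text
time: 10.97
tcp_pos: [0.5305, 0.1913, 0.246]
eef_rot: [[-0.687, 0.726, -0.002], [0.726, 0.687, -0.0], [0.001, -0.002, -1.0]]
contact_force: [-0.3, 0.3, -2.9]
finger_gap: 0.15
```

Request:
carry_out:
  targets:
    - [[0,0,0],-5,0]
    - [[0,0,0],-5,0]
    - [[0,0,0],-5,0]
    - [[0,0,0],-5,0]
    - [[0,0,0],-5,0]
    - [[0,0,0],-5,0]
    - [[0,0,0],-5,0]
    - [[0,0,0],-5,0]
    - [[0,0,0],-4,0]
    - [[0,0,0],-3,0]
    - [[0,0,0],0,0]

```text
time: 11.88
tcp_pos: [0.5304, 0.1914, 0.246]
eef_rot: [[-1.0, -0.004, -0.002], [-0.004, 1.0, -0.0], [0.002, -0.0, -1.0]]
contact_force: [0.1, -0.9, -3.0]
finger_gap: 0.149
```

```bash
python3 - <<'E'
from h import *
go(.6215,.18,.18,180); shot("scene","s5",(270,80,470,240),4); shot("top","t5",(160,90,360,250),4)
E
```

```text
t 11.88 tcp [0.5304 0.1914 0.246 ] F [ 0.1 -0.9 -3. ] gap 0.149
[[-1.0, -0.004, -0.002], [-0.004, 1.0, -0.0], [0.002, -0.0, -1.0]] [ 0.2   0.29  0.01  1.29  0.   -1.37]
tool cm [-9.12 -1.18  6.58] angle -179.7 turn 0.3
```

View pics/s5.png

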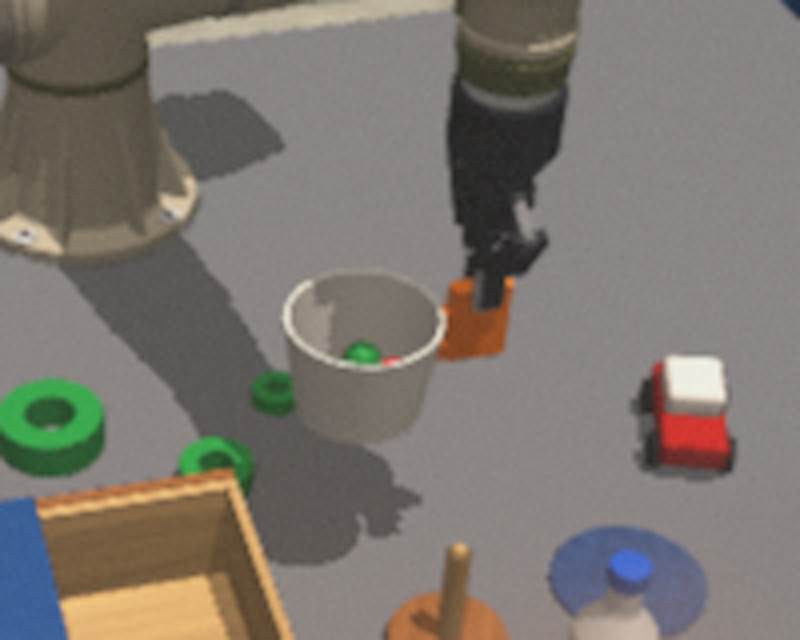

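View pics/t5.png

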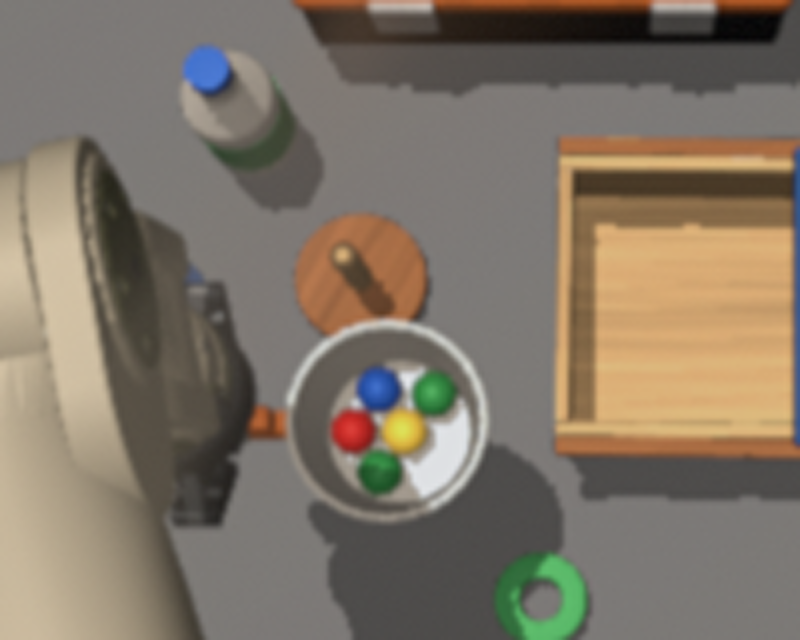

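Request:
carry_out:
  targets:
    - [[-1.5,-0.6,0],0,0]
    - [[-2,-0.9,0],0,0]
    - [[-2,-0.9,0],0,0]
    - [[-1.7,-0.8,0],0,0]
    - [[-1,-0.4,0],0,0]
    - [[0,0,0],0,0]
    - [[0,0,1.3],0,0]
    - [[0,0,1.5],0,0]
    - [[0,0,1.5],0,0]
    - [[0,0,1.5],0,0]
    - [[0,0,1],0,0]
    - [[0,0,0],0,0]

```text
time: 12.98
tcp_pos: [0.611, 0.1557, 0.1764]
eef_rot: [[-1.0, -0.003, -0.005], [-0.003, 1.0, -0.001], [0.005, -0.001, -1.0]]
contact_force: [-0.4, -0.1, -2.0]
finger_gap: 0.149
```

```bash
python3 - <<'E'
from h import *
go(.612,.150,.175,180); shot("scene","s6",(250,80,450,240),4)
th=np.radians(np.arange(0,121,10)+204.8); r=.1476
P=np.c_[.010-r*np.cos(th), .1-r*np.sin(th)+.013]
print(P.round(3))
E
```

```text
t 12.98 tcp [0.611  0.1557 0.1764] F [-0.4 -0.1 -2. ] gap 0.149
[[-1.0, -0.003, -0.005], [-0.003, 1.0, -0.001], [0.005, -0.001, -1.0]] [ 0.12  0.45  0.07  1.2   0.   -1.45]
tool cm [-0.1  -0.57  0.14] angle -179.8 turn 0.2
[[ 0.144  0.175]
 [ 0.131  0.197]
 [ 0.115  0.217]
 [ 0.095  0.234]
 [ 0.073  0.247]
 [ 0.049  0.255]
 [ 0.023  0.26 ]
 [-0.002  0.26 ]
 [-0.028  0.256]
 [-0.052  0.247]
 [-0.074  0.234]
 [-0.094  0.218]
 [-0.111  0.198]]
```

View pics/s6.png

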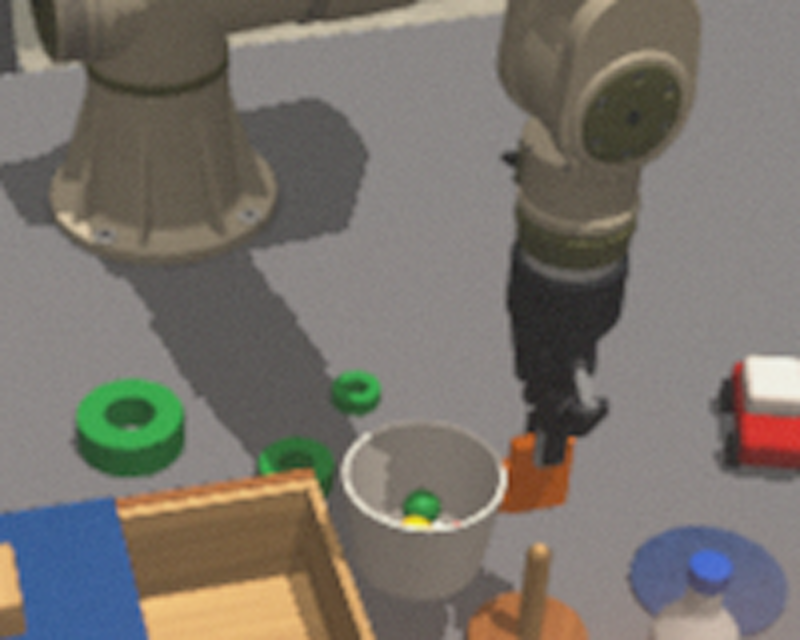

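Request:
carry_out:
  targets:
    - [[0,-0.5,0],0,0]
    - [[0,-0.5,0],0,0]
    - [[0,-0.4,-0.2],0,0]
    - [[0,-0.6,-1.0],0,0]
    - [[0,-0.7,-1.1],0,0]
    - [[0,-0.8,-1.0],0,0]
    - [[0,-0.8,-1.0],0,0]
    - [[0,0,0],0,0]
  force: 25

```text
time: 13.7
tcp_pos: [0.6146, 0.1112, 0.2256]
eef_rot: [[-1.0, -0.001, 0.004], [-0.001, 1.0, 0.0], [-0.004, 0.0, -1.0]]
contact_force: [-1.5, 4.4, 2.8]
finger_gap: 0.15
```

```bash
python3 - <<'E'
from h import *
st(); shot("scene","s7",(250,80,450,240),4)
E
```

```text
t 13.7 tcp [0.6146 0.1112 0.2256] F [-1.5  4.4  2.8] gap 0.15
[[-1.0, -0.001, 0.004], [-0.001, 1.0, 0.0], [-0.004, 0.0, -1.0]] [ 0.05  0.41  0.14  1.29  0.   -1.52]
```

View pics/s7.png

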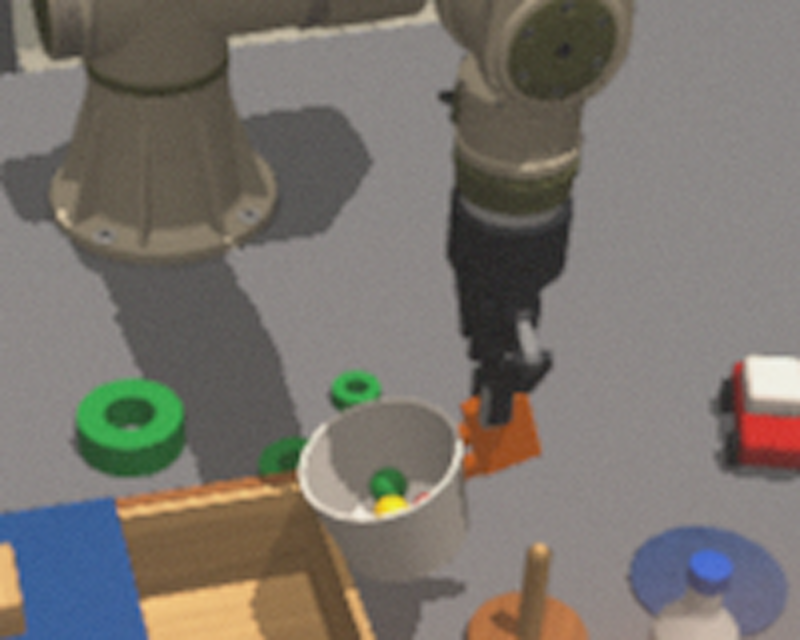

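Request:
carry_out:
  targets:
    - [[0,-0.8,-0.1],0,0]
    - [[0,-0.8,-0.3],0,0]
    - [[0,-1.1,-0.7],0,0]
    - [[0,-1.1,-0.6],0,0]
    - [[0,-1.2,-0.5],0,0]
    - [[0,-1.2,-0.3],0,0]
    - [[0,0,0],0,0]

```text
time: 14.33
tcp_pos: [0.6152, 0.0499, 0.2503]
eef_rot: [[-1.0, -0.002, 0.006], [-0.002, 1.0, 0.001], [-0.006, 0.001, -1.0]]
contact_force: [0.3, 5.4, 9.8]
finger_gap: 0.151
```

```bash
python3 - <<'E'
from h import *
st(); shot("scene","s8",(250,80,450,240),4)
E
```

```text
t 14.33 tcp [0.6152 0.0499 0.2503] F [0.3 5.4 9.8] gap 0.151
[[-1.0, -0.002, 0.006], [-0.002, 1.0, 0.001], [-0.006, 0.001, -1.0]] [-0.05  0.39  0.16  1.34  0.   -1.62]
```

View pics/s8.png

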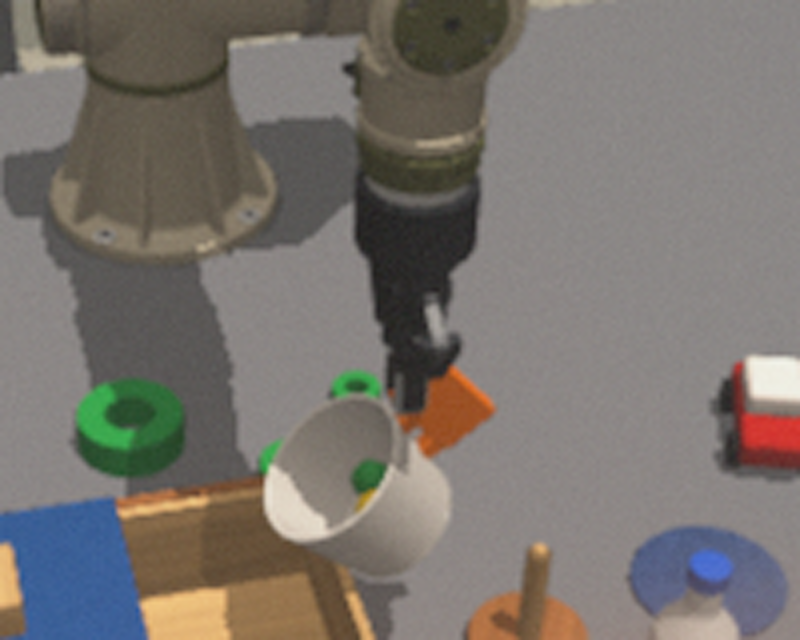

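Request:
carry_out:
  targets:
    - [[0,0,0],0,0]
    - [[0,-0.5,-0.7],0,0]
    - [[0,-1.0,-0.5],0,0]
    - [[0,-1.2,-0.1],0,0]
    - [[0,0,0],0,0]
  force: 50

```text
time: 14.8
tcp_pos: [0.6139, 0.0203, 0.2601]
eef_rot: [[-1.0, -0.0, -0.0], [-0.0, 1.0, -0.003], [0.0, -0.003, -1.0]]
contact_force: [-0.8, -0.1, -2.6]
finger_gap: 0.152
```

```bash
python3 - <<'E'
from h import *
st(); shot("scene","s9",(250,80,450,240),4)
E
```

```text
t 14.8 tcp [0.6139 0.0203 0.2601] F [-0.8 -0.1 -2.6] gap 0.152
[[-1.0, -0.0, -0.0], [-0.0, 1.0, -0.003], [0.0, -0.003, -1.0]] [-0.1   0.39  0.18  1.37 -0.   -1.67]
```

View pics/s9.png

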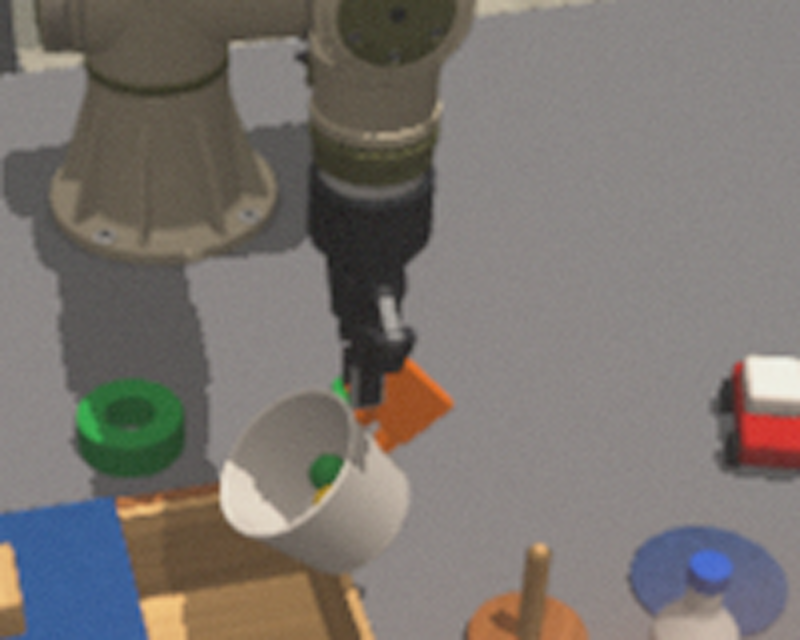

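```bash
cat >> h.py <<'E'
from scipy.optimize import least_squares
def tiltpolys(x,y,z,deg,yaw=90):
    """cup with tilt deg; (x,y,z)= cup underside centre; fin towards +y; tilt CCW (mouth to -y)"""
    a=np.radians(deg); ex=np.array([0,np.cos(a),np.sin(a)]); ez=np.array([0,-np.sin(a),np.cos(a)]); ey=np.cross(ez,ex); o=np.array([x,y,z])
    f=lambda p:o+p[0]*ex+p[1]*ey+p[2]*ez
    t=np.linspace(0,2*np.pi,40)
    P=[[f((.057*np.cos(k),.057*np.sin(k),.08)) for k in t],[f((.046*np.cos(k),.046*np.sin(k),0)) for k in t]]
    for yy in (-.007,.007): P.append([f((u,yy,v)) for u,v in((.063,.03),(.108,.03),(.108,.095),(.063,.095))])
    return P,f
def fitcup(crop,fz,fin,rim,x=.614,g=(.0,.2,50)):
    """fin: list of ((u,v) crop px, cup-frame point); rim: list of crop px on outer rim"""
    x0,y0=crop[:2]; c=lambda q:np.array([(q[0]+.5)/fz-.5+x0,(q[1]+.5)/fz-.5+y0])
    def res(p):
        P,f=tiltpolys(x,p[0],p[1],p[2]*1.0); r=[]
        for q,m in fin: r+=list(proj("scene",f(m))-c(q))
        E=np.array([proj("scene",k) for k in P[0]])
        for q in rim: r.append(np.min(np.linalg.norm(E-c(q),axis=1)))
        return r
    s=least_squares(res,g,x_scale=[.01,.01,5],diff_step=1e-4); print("cup y,z,tilt",s.x.round(4),"rms px",np.sqrt(np.mean(s.fun**2)).round(2)); return s.x
E
python3 - <<'E'
from h import *
C=(250,80,450,240)
# camera-side face of fin is +x world; ey = ez x ex
P,f=tiltpolys(0,0,0,0); print(f((0,1,0)))
p=fitcup(C,4,[((452,405),(.108,-.007,.03)),((388,450),(.063,-.007,.03))],[(220,490),(228,530),(280,562),(330,390),(270,410),(240,440)])
im=cv2.imread("pics/s9.png")
for poly in tiltpolys(.614,*p)[0]:
    q=np.array([proj("scene",k) for k in poly]); q=(q-[250,80]+.5)*4-.5
    cv2.polylines(im,[q.round().astype(int)],True,(255,255,0),1)
cv2.imwrite("pics/s9f.png",im)
E
```

```text
[-1.  0.  0.]Traceback (most recent call last):
  File "<stdin>", line 5, in <module>
  File "h.py", line 52, in fitcup
    s=least_squares(res,g,x_scale=[.01,.01,5],diff_step=1e-4); print("cup y,z,tilt",s.x.round(4),"rms px",np.sqrt(np.mean(s.fun**2)).round(2)); return s.x
    return func(*args, **kwargs)
    result = trf(vector_fun.fun, vector_fun.jac, x0, f0, J0, lb, ub, ftol, xtol,
                 gtol, max_nfev, x_scale, loss_function, tr_solver,
                 tr_options.copy(), verbose, callback=callback_wrapped)
    return trf_no_bounds(
        fun, jac, x0, f0, J0, ftol, xtol, gtol, max_nfev, x_scale,
        loss_function, tr_solver, tr_options, verbose, callback=callback)
    f_new = fun(x_new)
    self._update_fun()
    ~~~~~~~~~~~~~~~~^^
    self.f = self.fun_wrapped(xp_copy(self.x))
             ~~~~~~~~~~~~~~~~^^^^^^^^^^^^^^^^^
    return np.atleast_1d(self.fun(x))
                         ~~~~~~~~^^^
    return self.f(x, *self.args, **self.kwargs)
           ~~~~~~^^^^^^^^^^^^^^^^^^^^^^^^^^^^^^
  File "h.py", line 49, in res
    E=np.array([proj("scene",k) for k in P[0]])
                ~~~~^^^^^^^^^^^
  File "h.py", line 9, in proj
    K,T=info(n); W=np.linalg.inv(T); q=K@((W[:3,:3]@np.asarray(p,float).T).T+W[:3,3]).T if False else K@(W[:3,:3]@np.asarray(p,float)+W[:3,3])
        ~~~~^^^
  File "h.py", line 4, in info
    i=bot.camera_info(n); return np.array(i["mtx"]),np.array(i["cam_to_world"])
ValueError: time passes only in moves, steps and waits
```

```bash
python3 - <<'E'
from bench import bot
import numpy as np
d={}
for n in("scene","top"):
    i=bot.camera_info(n); d[n+"K"]=i["mtx"]; d[n+"T"]=i["cam_to_world"]
np.savez("cal.npz",**d)
E
sed -i 's/^def info(n):/_c=np.load("cal.npz")\ndef info(n):/; s/^    i=bot.camera_info(n); return.*/    return _c[n+"K"],_c[n+"T"]/' h.py
cat >> h.py <<'E'
def over(src,dst,crop,f,p,x=.614):
    im=cv2.imread(f"pics/{src}.png")
    for poly in tiltpolys(x,*p)[0]:
        q=np.array([proj("scene",k) for k in poly]); q=(q-[crop[0],crop[1]]+.5)*f-.5
        cv2.polylines(im,[q.round().astype(int)],True,(255,255,0),1)
    cv2.imwrite(f"pics/{dst}.png",im)
E
python3 - <<'E'
from h import *
C=(250,80,450,240)
p=fitcup(C,4,[((452,405),(.108,-.007,.03)),((388,450),(.063,-.007,.03))],[(220,490),(228,530),(280,562),(330,390),(270,410),(240,440)])
over("s9","s9f",C,4,p)
P,f=tiltpolys(0,*p,); 
a=np.radians(p[2]); d=np.array([.0203-p[0],.2601-p[1]]); print("TCP in cup frame",np.cos(a)*d[0]+np.sin(a)*d[1],-np.sin(a)*d[0]+np.cos(a)*d[1])
E
```

```text
cup y,z,tilt [2.44000e-02 1.31300e-01 4.57578e+01] rms px 1.88
TCP in cup frame 0.0894505707160202 0.09281914545104264
```

View pics/s9f.png

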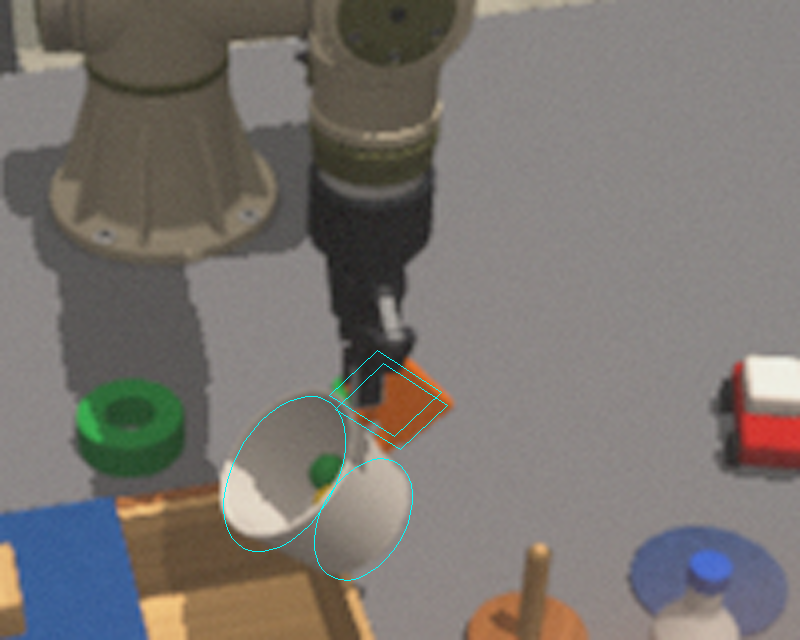

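Request:
carry_out:
  targets:
    - [[0,-0.8,0.2],0,0]
    - [[0,-0.8,0.2],0,0]
    - [[0,-0.8,0.2],0,0]
    - [[0,-0.8,0.2],0,0]
    - [[0,-0.9,0.2],0,0]
    - [[0,-0.9,0.2],0,0]
    - [[0,-0.9,0.3],0,0]
    - [[0,0,0],0,0]
  force: 30

```text
time: 15.52
tcp_pos: [0.6137, -0.0374, 0.2444]
eef_rot: [[-1.0, -0.001, -0.001], [-0.001, 1.0, -0.001], [0.001, -0.001, -1.0]]
contact_force: [0.8, -1.5, -3.4]
finger_gap: 0.151
```

```bash
python3 - <<'E'
from h import *
st(); shot("scene","s10",(250,80,450,240),4)
E
```

```text
t 15.52 tcp [ 0.6137 -0.0374  0.2444] F [ 0.8 -1.5 -3.4] gap 0.151
[[-1.0, -0.001, -0.001], [-0.001, 1.0, -0.001], [0.001, -0.001, -1.0]] [-0.19  0.39  0.15  1.33 -0.   -1.76]
```

View pics/s10.png

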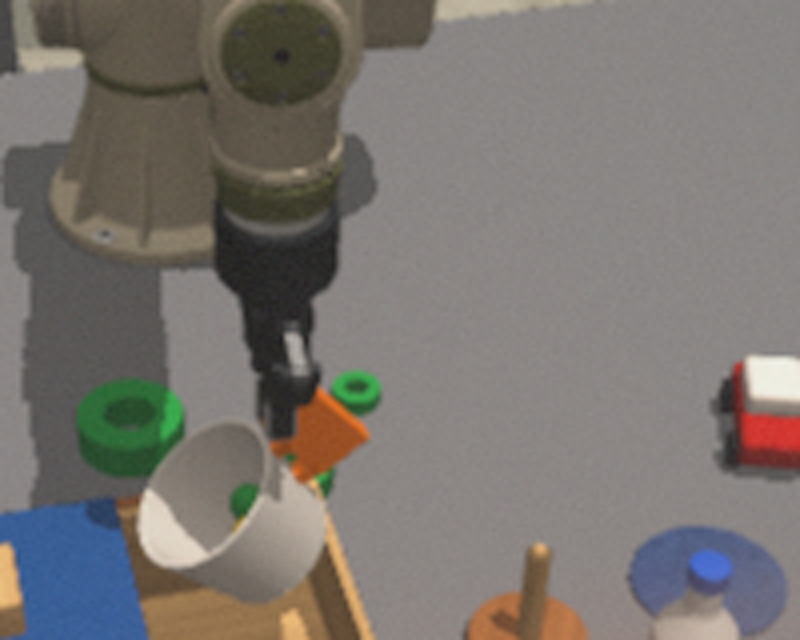

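Request:
carry_out:
  targets:
    - [[0,0,-1.3],0,0]
    - [[0,0,-1.5],0,0]
    - [[0,0,-1.5],0,0]
    - [[0,1.5,0],0,0]
    - [[0,2,0],0,0]
    - [[0,2,0],0,0]
    - [[0,2,0],0,0]
    - [[0,2,0],0,0]
    - [[0,2,0],0,0]
    - [[0,0.5,1.5],0,0]
    - [[0,0,1.5],0,0]
    - [[0,0,1.2],0,0]
  force: 40

```text
time: 16.57
tcp_pos: [0.613, 0.0866, 0.2451]
eef_rot: [[-1.0, -0.005, -0.001], [-0.005, 1.0, 0.0], [0.001, 0.0, -1.0]]
contact_force: [0.2, -0.3, -3.3]
finger_gap: 0.143
```

```bash
python3 - <<'E'
from h import *
go(.614,.0556,.2447,180); shot("scene","s11",(250,80,450,240),4)
E
```

```text
t 16.57 tcp [0.613  0.0866 0.2451] F [ 0.2 -0.3 -3.3] gap 0.143
[[-1.0, -0.005, -0.001], [-0.005, 1.0, 0.0], [0.001, 0.0, -1.0]] [ 0.01  0.4   0.17  1.34  0.   -1.57]
tool cm [-0.08 -3.1   0.04] angle -179.7 turn 0.3
```

View pics/s11.png

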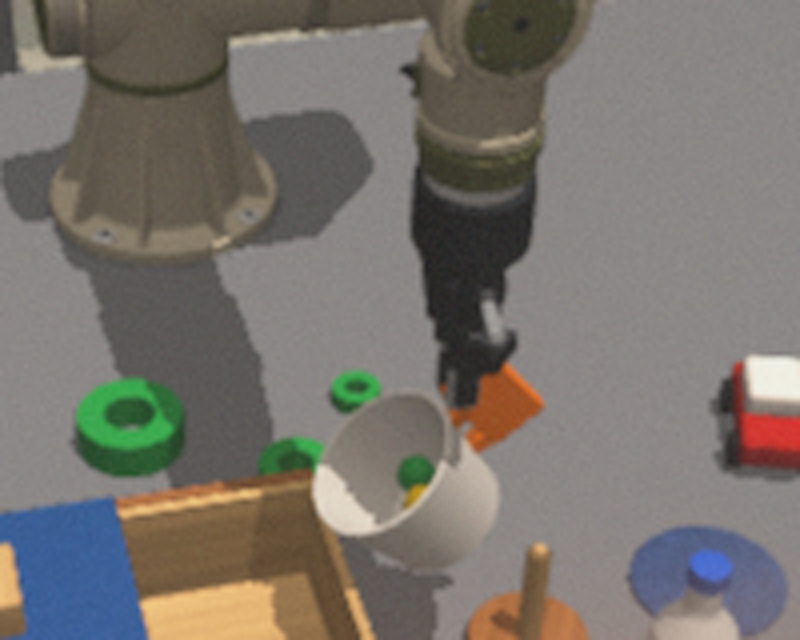

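Request:
carry_out:
  targets:
    - [[0,-1,0.4],0,0]
    - [[0,-1.2,0.2],0,0]
    - [[0,-0.9,0],0,0]
    - [[0,-0.8,-0.3],0,0]
    - [[0,-0.8,-0.3],0,0]
    - [[0,-0.8,-0.2],0,0]
    - [[0,-0.8,-0.1],0,0]
    - [[0,0,0],0,0]
  force: 25

```text
time: 17.28
tcp_pos: [0.6144, 0.0197, 0.2506]
eef_rot: [[-1.0, -0.001, 0.002], [-0.001, 1.0, -0.001], [-0.002, -0.001, -1.0]]
contact_force: [-1.1, 4.3, 4.7]
finger_gap: 0.152
```

```bash
python3 - <<'E'
from h import *
st(); shot("scene","s12",(250,80,450,240),4)
E
```

```text
t 17.28 tcp [0.6144 0.0197 0.2506] F [-1.1  4.3  4.7] gap 0.152
[[-1.0, -0.001, 0.002], [-0.001, 1.0, -0.001], [-0.002, -0.001, -1.0]] [-0.1   0.39  0.16  1.34 -0.   -1.67]
```

View pics/s12.png

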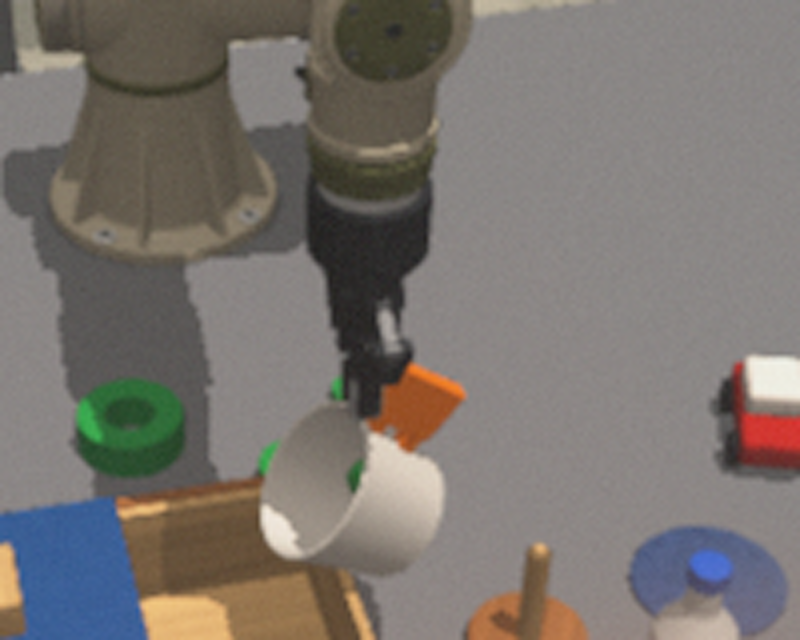

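Request:
carry_out:
  targets:
    - [[0,-0.75,0.1],0,0]
    - [[0,-0.75,0.1],0,0]
    - [[0,-0.75,0.2],0,0]
    - [[0,-0.8,0.2],0,0]
    - [[0,0,0],0,0]

```text
time: 17.75
tcp_pos: [0.616, -0.0108, 0.2481]
eef_rot: [[-1.0, -0.002, 0.009], [-0.002, 1.0, -0.003], [-0.009, -0.003, -1.0]]
contact_force: [-1.2, 0.9, 20.3]
finger_gap: 0.15
```

```bash
python3 - <<'E'
from h import *
st(); shot("scene","s13",(250,80,450,240),4)
E
```

```text
t 17.75 tcp [ 0.616  -0.0108  0.2481] F [-1.2  0.9 20.3] gap 0.15
[[-1.0, -0.002, 0.009], [-0.002, 1.0, -0.003], [-0.009, -0.003, -1.0]] [-0.15  0.39  0.15  1.33 -0.   -1.72]
```

View pics/s13.png

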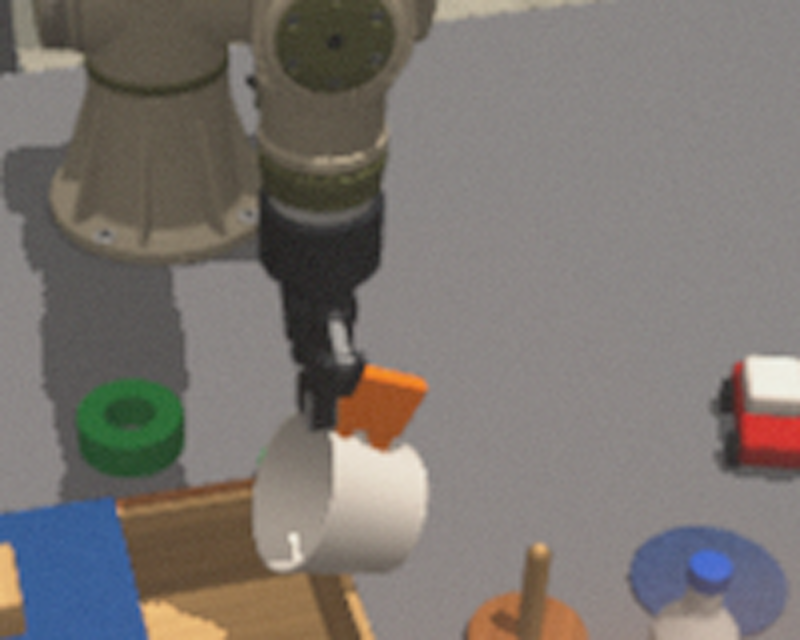

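Request:
carry_out:
  targets:
    - [[0,-0.2,-0.3],0,0]
    - [[0,-0.8,0.1],0,0]
    - [[0,-0.8,0.2],0,0]
    - [[0,-0.8,0.3],0,0]
    - [[0,0,0],0,0]
  force: 30

```text
time: 18.22
tcp_pos: [0.6152, -0.0372, 0.2423]
eef_rot: [[-1.0, -0.001, 0.004], [-0.001, 1.0, -0.003], [-0.004, -0.003, -1.0]]
contact_force: [-0.5, 0.3, 9.9]
finger_gap: 0.146
```

```bash
python3 - <<'E'
from h import *
st(); shot("scene","s14",(250,80,450,240),4)
E
```

```text
t 18.22 tcp [ 0.6152 -0.0372  0.2423] F [-0.5  0.3  9.9] gap 0.146
[[-1.0, -0.001, 0.004], [-0.001, 1.0, -0.003], [-0.004, -0.003, -1.0]] [-0.19  0.39  0.15  1.32 -0.   -1.76]
```

View pics/s14.png

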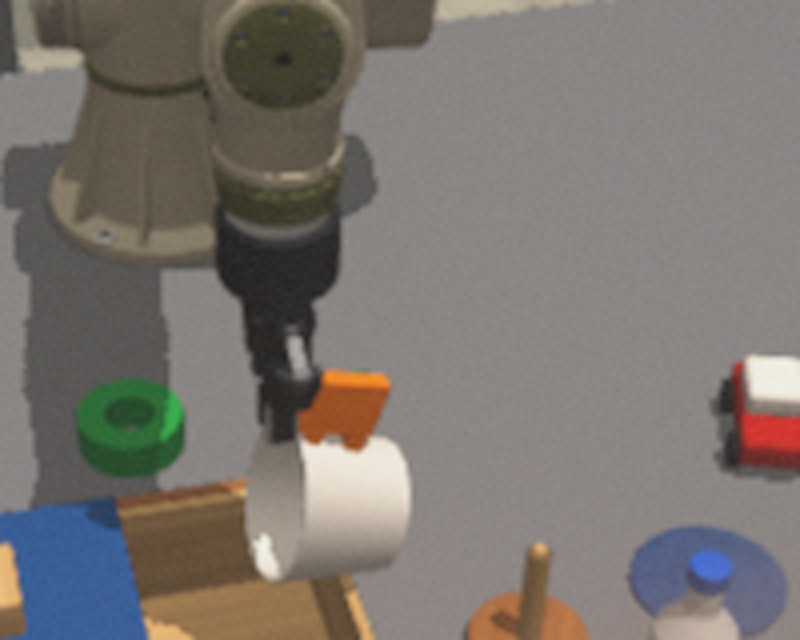

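Request:
carry_out:
  targets:
    - [[0,-0.8,0.2],0,0]
    - [[0,-0.8,0.3],0,0]
    - [[0,-0.8,0.4],0,0]
    - [[0,-0.8,0.5],0,0]
    - [[0,-0.7,0.5],0,0]
    - [[0,0,0],0,0]
    - [[0,0,0],0,0]

```text
time: 18.85
tcp_pos: [0.6151, -0.0764, 0.2233]
eef_rot: [[-1.0, -0.001, 0.004], [-0.001, 1.0, -0.004], [-0.004, -0.004, -1.0]]
contact_force: [-0.4, -2.2, 10.3]
finger_gap: 0.148
```

```bash
python3 - <<'E'
from h import *
st(); shot("scene","s15",(250,80,450,240),4)
E
```

```text
t 18.85 tcp [ 0.6151 -0.0764  0.2233] F [-0.4 -2.2 10.3] gap 0.148
[[-1.0, -0.001, 0.004], [-0.001, 1.0, -0.004], [-0.004, -0.004, -1.0]] [-0.25  0.41  0.12  1.28 -0.   -1.82]
```

View pics/s15.png

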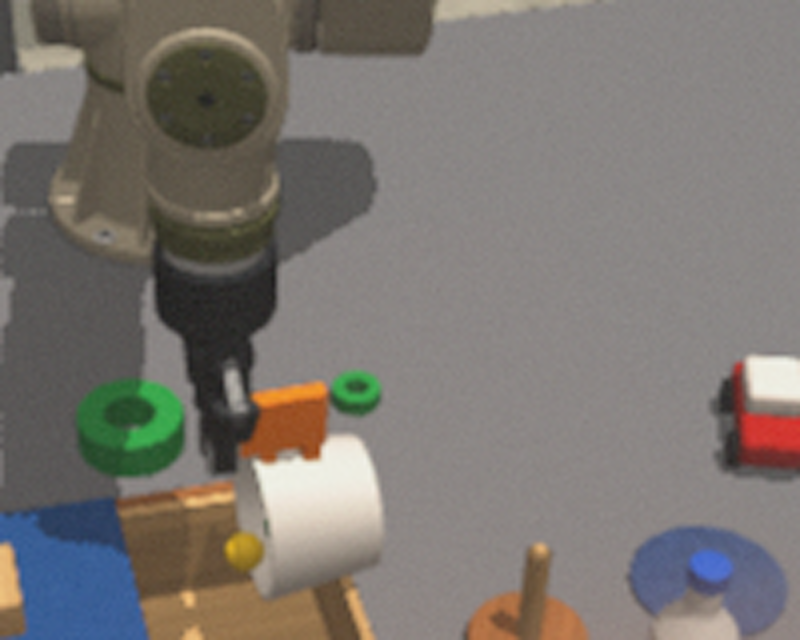

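Request:
carry_out:
  targets:
    - [[0,0,0],0,0]
    - [[0,0,0],0,0]
    - [[0,0,0],0,0]
    - [[0,0,0],0,0]
    - [[0,0,0],0,0]
  force: 70

```text
time: 19.32
tcp_pos: [0.6152, -0.076, 0.2235]
eef_rot: [[-1.0, -0.002, 0.004], [-0.002, 1.0, -0.005], [-0.004, -0.005, -1.0]]
contact_force: [-0.9, -2.6, 10.0]
finger_gap: 0.145
```

```bash
python3 - <<'E'
from h import *
st(); shot("scene","s16",(270,140,370,240),6)
shot("top","t16",(200,90,400,240),4)
E
```

```text
t 19.32 tcp [ 0.6152 -0.076   0.2235] F [-0.9 -2.6 10. ] gap 0.145
[[-1.0, -0.002, 0.004], [-0.002, 1.0, -0.005], [-0.004, -0.005, -1.0]] [-0.25  0.4   0.12  1.28 -0.   -1.82]
```

View pics/s16.png

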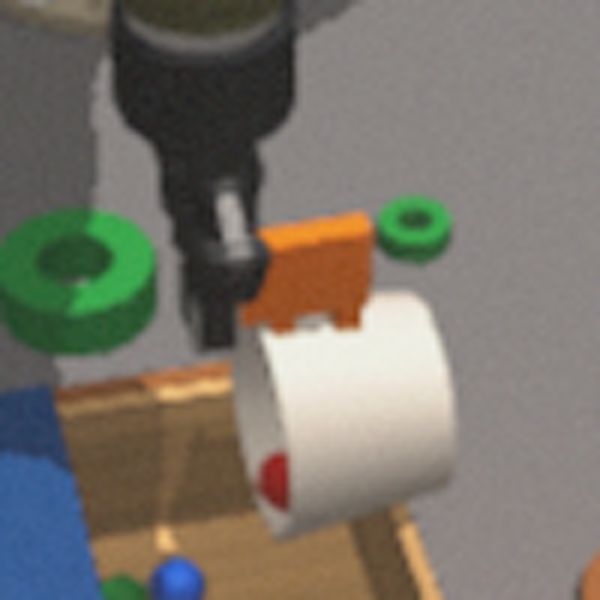

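View pics/t16.png

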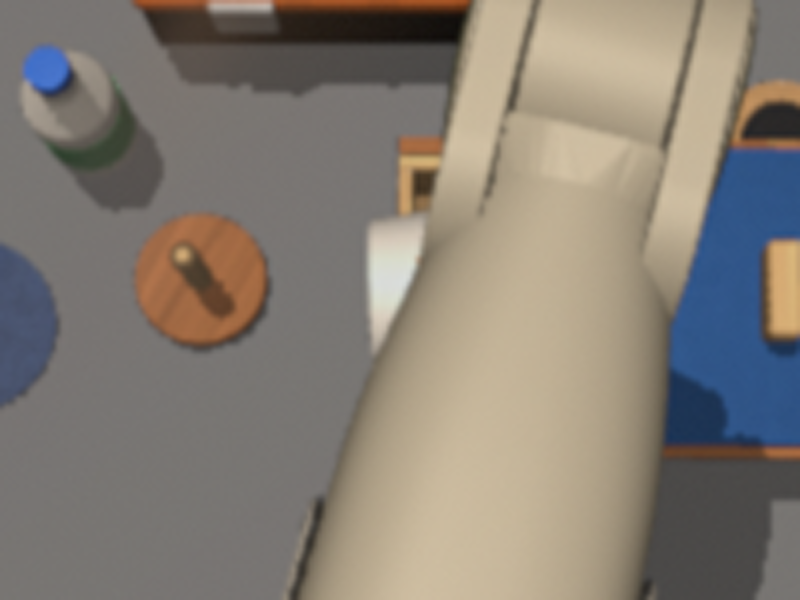

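Request:
carry_out:
  targets:
    - [[0,0,0],0,0]
    - [[0,0,0],0,0]
    - [[0,0,0],0,0]
    - [[0,0,0],0,0]
    - [[0,0,0],0,0]
    - [[0,0,0],0,0]

```text
time: 19.92
tcp_pos: [0.6152, -0.076, 0.2235]
eef_rot: [[-1.0, -0.002, 0.004], [-0.002, 1.0, -0.005], [-0.004, -0.005, -1.0]]
contact_force: [0.3, -3.3, 11.0]
finger_gap: 0.146
```

```bash
python3 - <<'E'
from h import *
st(); shot("scene","s17",(260,150,370,260),6)
E
```

```text
t 19.92 tcp [ 0.6152 -0.076   0.2235] F [ 0.3 -3.3 11. ] gap 0.146
[[-1.0, -0.002, 0.004], [-0.002, 1.0, -0.005], [-0.004, -0.005, -1.0]] [-0.25  0.4   0.12  1.28 -0.   -1.82]
```

View pics/s17.png

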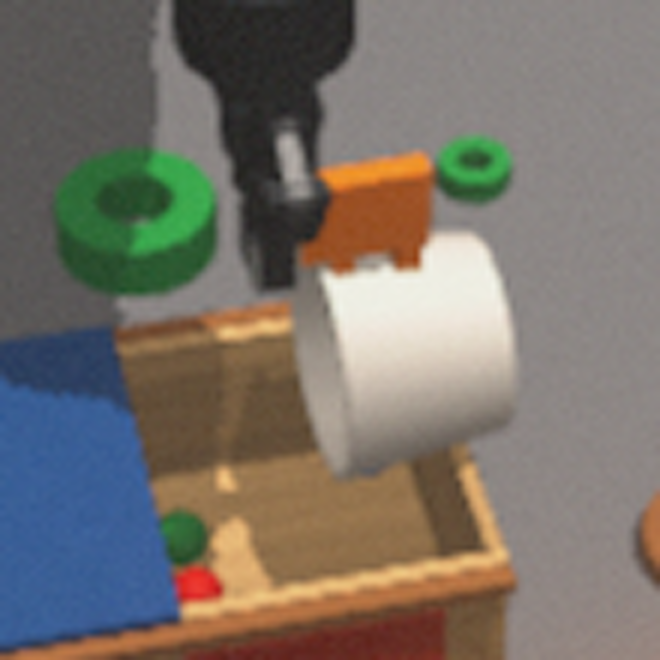

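Request:
carry_out:
  targets:
    - [[0,0,-0.5],0,0]
    - [[0,0,-1],0,0]
    - [[0,0,-1],0,0]
    - [[0,0,-1.5],0,0]
    - [[0,0,-1.5],0,0]
    - [[0,0,0],0,0]

```text
time: 20.47
tcp_pos: [0.6151, -0.0744, 0.2796]
eef_rot: [[-1.0, -0.003, 0.004], [-0.003, 1.0, -0.002], [-0.004, -0.002, -1.0]]
contact_force: [0.5, -0.4, -1.4]
finger_gap: 0.144
```

```bash
python3 - <<'E'
from h import *
st(); shot("scene","s18",(240,130,370,270),5)
E
```

```text
t 20.47 tcp [ 0.6151 -0.0744  0.2796] F [ 0.5 -0.4 -1.4] gap 0.144
[[-1.0, -0.003, 0.004], [-0.003, 1.0, -0.002], [-0.004, -0.002, -1.0]] [-0.25  0.39  0.24  1.41 -0.   -1.82]
```

View pics/s18.png

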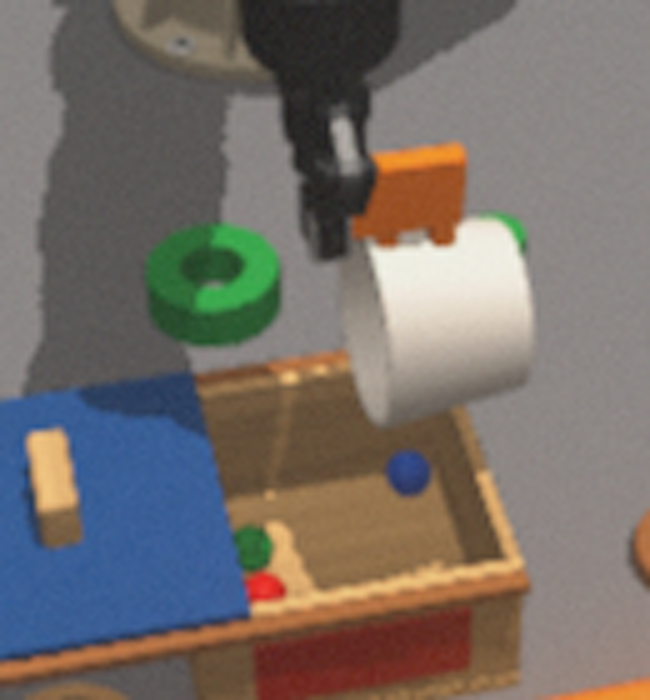

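Request:
carry_out:
  targets:
    - [[0,-1.5,0],0,0]
    - [[0,-1.5,0],0,0]
    - [[0,-1.5,0],0,0]
    - [[0,-1.5,0],0,0]
    - [[0,0,1.5],0,0]
    - [[0,0,1.5],0,0]
    - [[0,0,1.5],0,0]
    - [[0,0,1.5],0,0]
    - [[0,0,1.5],0,0]
    - [[0,0,0.5],0,0]
    - [[0,0,0],0,0]

```text
time: 21.43
tcp_pos: [0.6129, -0.1348, 0.1941]
eef_rot: [[-1.0, -0.002, -0.004], [-0.002, 1.0, 0.001], [0.004, 0.001, -1.0]]
contact_force: [-0.1, -0.4, -2.8]
finger_gap: 0.147
```

```bash
python3 - <<'E'
from h import *
st(); shot("scene","s19",(240,130,370,270),5)
E
```

```text
t 21.43 tcp [ 0.6129 -0.1348  0.1941] F [-0.1 -0.4 -2.8] gap 0.147
[[-1.0, -0.002, -0.004], [-0.002, 1.0, 0.001], [0.004, 0.001, -1.0]] [-0.34  0.44  0.1   1.23 -0.   -1.92]
```

View pics/s19.png

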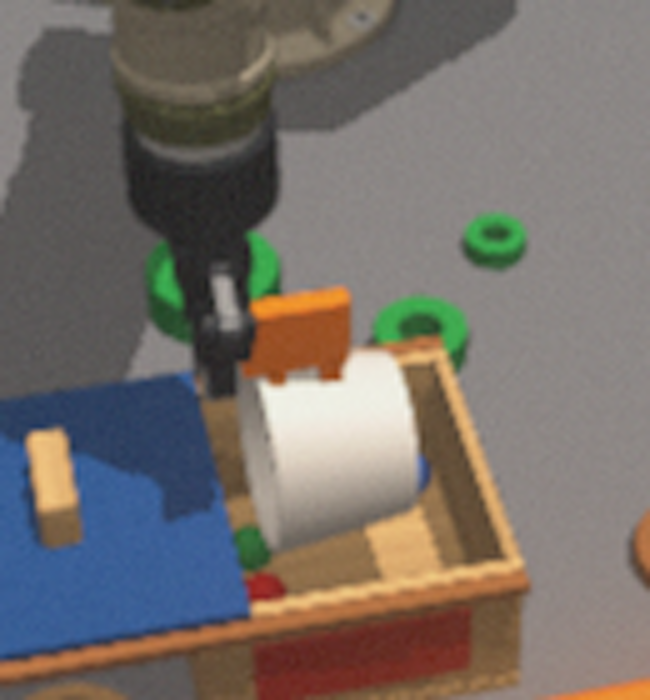

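Request:
carry_out:
  targets:
    - [[0,0.9,0],0,0]
    - [[0,0.9,0],0,0]
    - [[0,0.8,0],0,0]
    - [[0,0.8,0],0,0]
    - [[0,0.7,-0.2],0,0]
    - [[0,0.7,-0.3],0,0]
    - [[0,0,0],0,0]
  force: 25

```text
time: 22.07
tcp_pos: [0.6138, -0.0869, 0.2034]
eef_rot: [[-1.0, -0.003, 0.001], [-0.003, 1.0, -0.007], [-0.001, -0.007, -1.0]]
contact_force: [-2.8, -9.1, 1.1]
finger_gap: 0.145
```

```bash
python3 - <<'E'
from h import *
st(); shot("scene","s20",(240,130,370,270),5)
E
```

```text
t 22.07 tcp [ 0.6138 -0.0869  0.2034] F [-2.8 -9.1  1.1] gap 0.145
[[-1.0, -0.003, 0.001], [-0.003, 1.0, -0.007], [-0.001, -0.007, -1.0]] [-0.27  0.41  0.08  1.24 -0.01 -1.84]
```

View pics/s20.png

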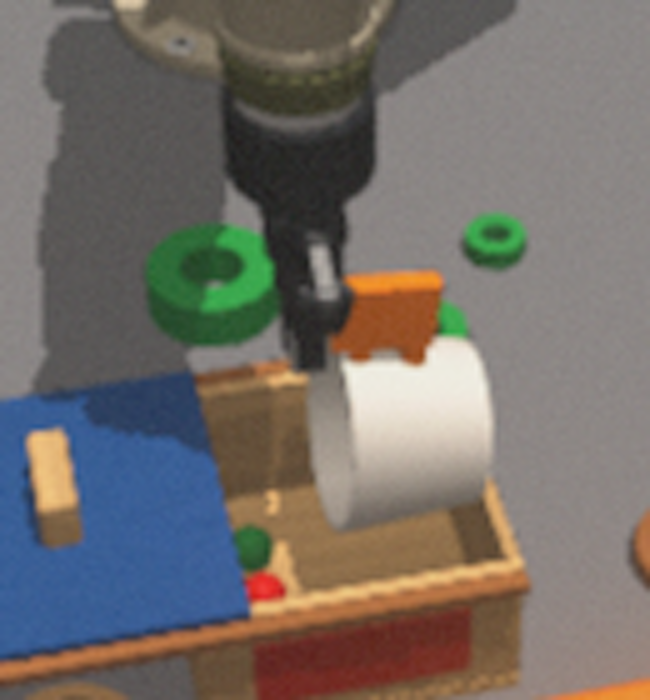

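Request:
carry_out:
  targets:
    - [[0,0.8,-0.4],0,0]
    - [[0,0.8,-0.5],0,0]
    - [[0,0.8,-0.5],0,0]
    - [[0,0.8,-0.5],0,0]
    - [[0,0.8,-0.4],0,0]
    - [[0,0.8,-0.3],0,0]
    - [[0,0,0],0,0]

```text
time: 22.7
tcp_pos: [0.6141, -0.0372, 0.2287]
eef_rot: [[-1.0, -0.004, 0.002], [-0.004, 1.0, -0.002], [-0.002, -0.002, -1.0]]
contact_force: [-1.0, -4.1, 2.0]
finger_gap: 0.145
```

```bash
python3 - <<'E'
from h import *
st(); shot("scene","s21",(240,130,370,270),5)
E
```

```text
t 22.7 tcp [ 0.6141 -0.0372  0.2287] F [-1.  -4.1  2. ] gap 0.145
[[-1.0, -0.004, 0.002], [-0.004, 1.0, -0.002], [-0.002, -0.002, -1.0]] [-0.19  0.4   0.12  1.29 -0.   -1.76]
```

View pics/s21.png

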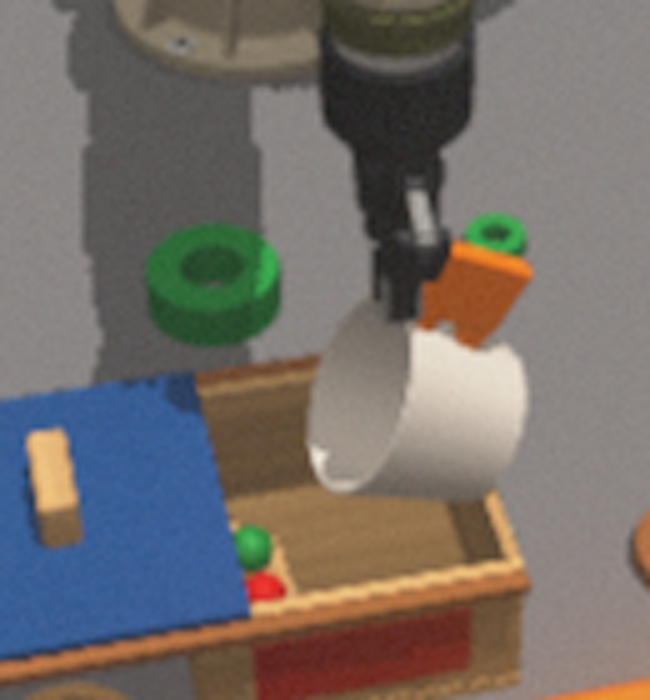

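Request:
carry_out:
  targets:
    - [[0,0.8,-0.2],0,0]
    - [[0,0.8,-0.2],0,0]
    - [[0,0.8,-0.2],0,0]
    - [[0,0.8,-0.1],0,0]
    - [[0,0.8,0],0,0]
    - [[0,0.8,0],0,0]
    - [[0,0,0],0,0]

```text
time: 23.33
tcp_pos: [0.6141, 0.0105, 0.2348]
eef_rot: [[-1.0, -0.004, 0.001], [-0.004, 1.0, -0.001], [-0.001, -0.001, -1.0]]
contact_force: [-0.9, -4.6, 1.3]
finger_gap: 0.143
```

```bash
python3 - <<'E'
from h import *
st(); shot("scene","s22",(240,100,390,260),4.5)
E
```

```text
t 23.33 tcp [0.6141 0.0105 0.2348] F [-0.9 -4.6  1.3] gap 0.143
[[-1.0, -0.004, 0.001], [-0.004, 1.0, -0.001], [-0.001, -0.001, -1.0]] [-0.11  0.39  0.13  1.3  -0.   -1.69]
```

View pics/s22.png

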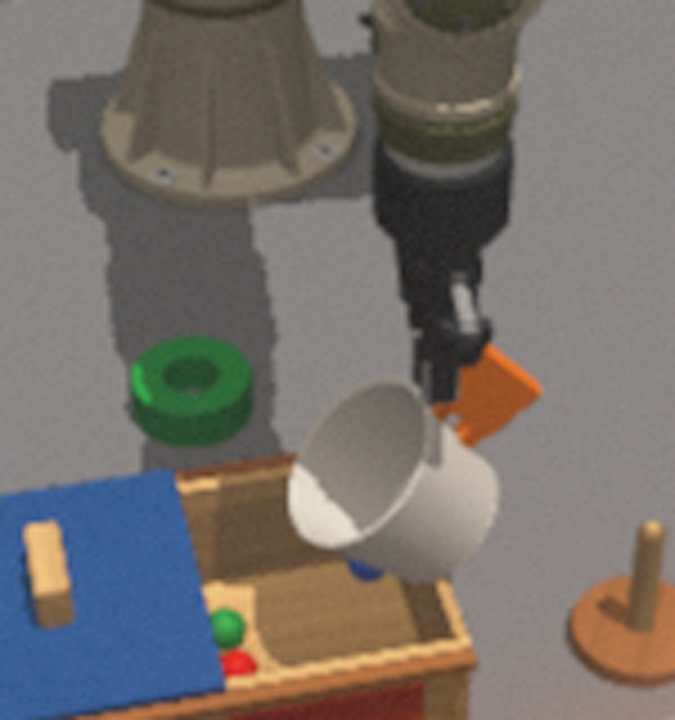

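Request:
carry_out:
  targets:
    - [[0,0.8,-0.2],0,0]
    - [[0,0.8,-0.2],0,0]
    - [[0,0.8,0],0,0]
    - [[0,0.8,0.1],0,0]
    - [[0,0.9,0.3],0,0]
    - [[0,0.9,0.4],0,0]
    - [[0,0.8,0.5],0,0]
    - [[0,0.8,0.5],0,0]
    - [[0,0,0],0,0]

```text
time: 24.13
tcp_pos: [0.6138, 0.0794, 0.221]
eef_rot: [[-1.0, -0.006, 0.002], [-0.006, 1.0, 0.004], [-0.002, 0.004, -1.0]]
contact_force: [-1.1, 1.3, 8.3]
finger_gap: 0.147
```

```bash
python3 - <<'E'
from h import *
st(); shot("scene","s23",(240,100,400,260),4.5)
E
```

```text
t 24.13 tcp [0.6138 0.0794 0.221 ] F [-1.1  1.3  8.3] gap 0.147
[[-1.0, -0.006, 0.002], [-0.006, 1.0, 0.004], [-0.002, 0.004, -1.0]] [-0.    0.41  0.11  1.28  0.   -1.58]
```

View pics/s23.png

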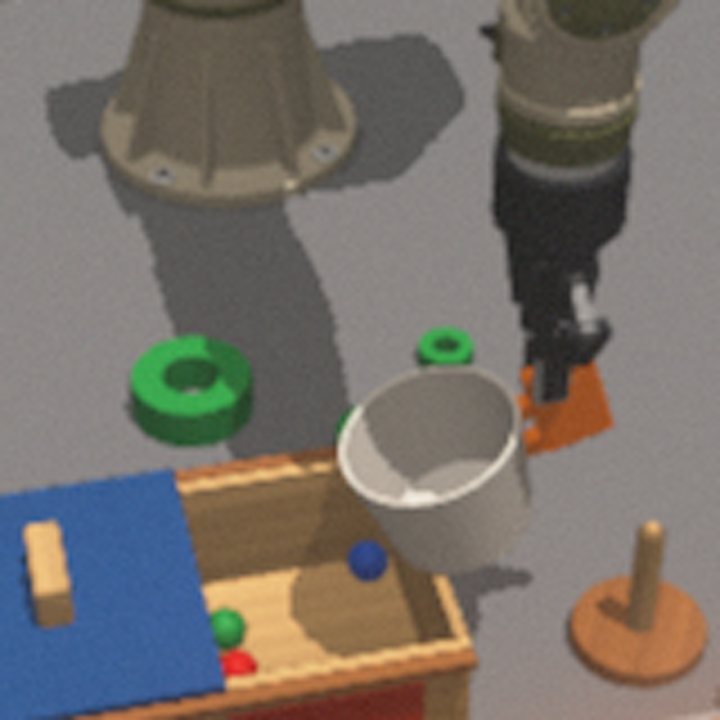

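Request:
carry_out:
  targets:
    - [[0,0.8,0.5],0,0]
    - [[0,0.7,0.6],0,0]
    - [[0,0.5,0.7],0,0]
    - [[0,0.3,0.6],0,0]
    - [[0,0,0],0,0]
    - [[0,0,0],0,0]

```text
time: 24.68
tcp_pos: [0.6142, 0.1042, 0.1988]
eef_rot: [[-1.0, -0.007, 0.004], [-0.007, 1.0, 0.009], [-0.004, 0.009, -1.0]]
contact_force: [-2.0, 9.3, 13.1]
finger_gap: 0.141
```

```bash
python3 - <<'E'
from h import *
st(); shot("scene","s24",(240,100,400,260),4.5)
E
```

```text
t 24.68 tcp [0.6142 0.1042 0.1988] F [-2.   9.3 13.1] gap 0.141
[[-1.0, -0.007, 0.004], [-0.007, 1.0, 0.009], [-0.004, 0.009, -1.0]] [ 0.04  0.42  0.08  1.23  0.01 -1.54]
```

View pics/s24.png

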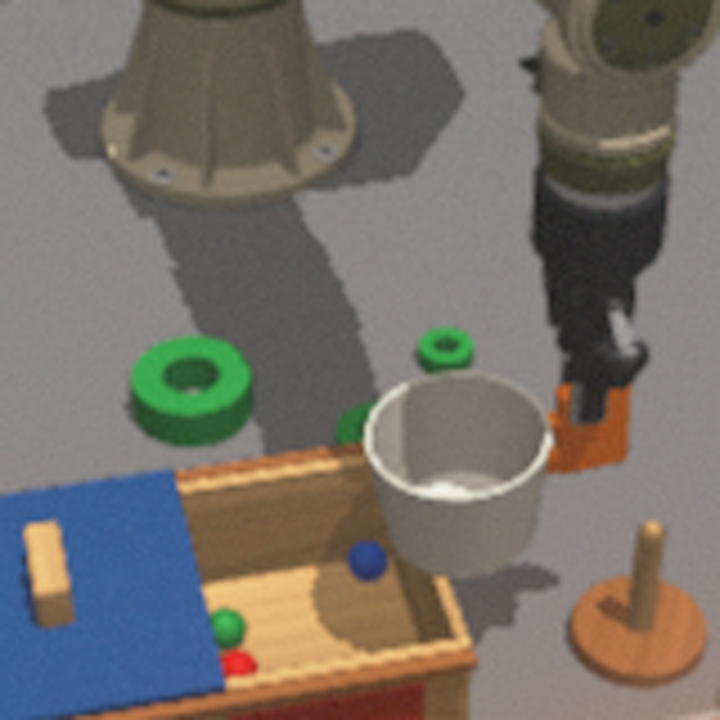

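Request:
carry_out:
  targets:
    - [[0,0,-1],0,0]
    - [[0,0,-1.5],0,0]
    - [[0,0,-1.5],0,0]
    - [[0,1.5,0],0,0]
    - [[0,2.5,0],0,0]
    - [[0,3,0],0,0]
    - [[0,3,0],0,0]
    - [[0,3,0],0,0]
    - [[0,3,0],0,0]
    - [[0,3,0],0,0]
    - [[0,3,0],0,0]
    - [[0,2.5,0],0,0]
  force: 50

```text
time: 25.73
tcp_pos: [0.6111, 0.3478, 0.2344]
eef_rot: [[-1.0, -0.005, -0.003], [-0.005, 1.0, 0.002], [0.003, 0.002, -1.0]]
contact_force: [0.5, 0.1, -1.3]
finger_gap: 0.15
```

```bash
python3 - <<'E'
from h import *
go(.616,.392,.12,180); im=bot.camera("top"); cv2.imwrite("pics/topF.png",im); 
cv2.imwrite("pics/t25.png",cv2.resize(im[90:290,120:400],None,fx=2.85,fy=2.85,interpolation=cv2.INTER_CUBIC))
shot("scene","s25",(320,80,520,240),4)
E
```

```text
t 25.73 tcp [0.6111 0.3478 0.2344] F [ 0.5  0.1 -1.3] gap 0.15
[[-1.0, -0.005, -0.003], [-0.005, 1.0, 0.002], [0.003, 0.002, -1.0]] [ 0.4   0.59  0.43  1.42  0.   -1.17]
tool cm [-0.55  4.4  11.45] angle -179.7 turn 0.3
```

View pics/t25.png

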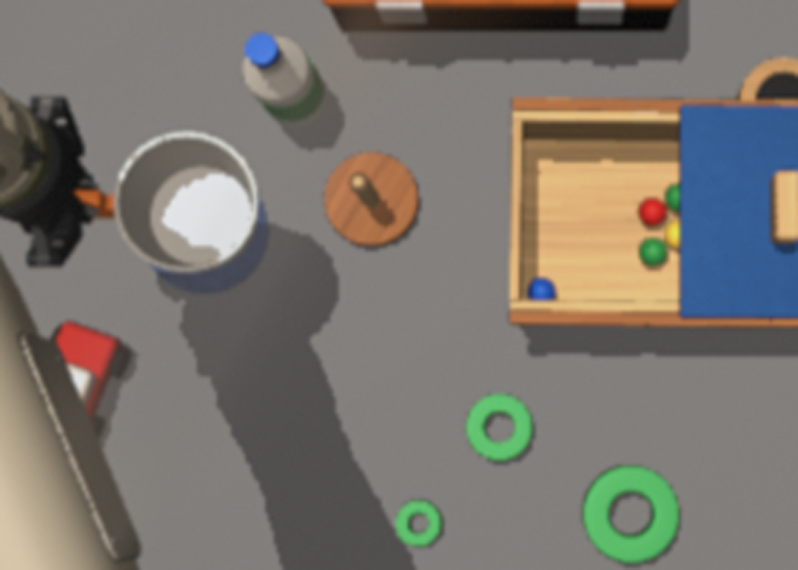

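View pics/s25.png

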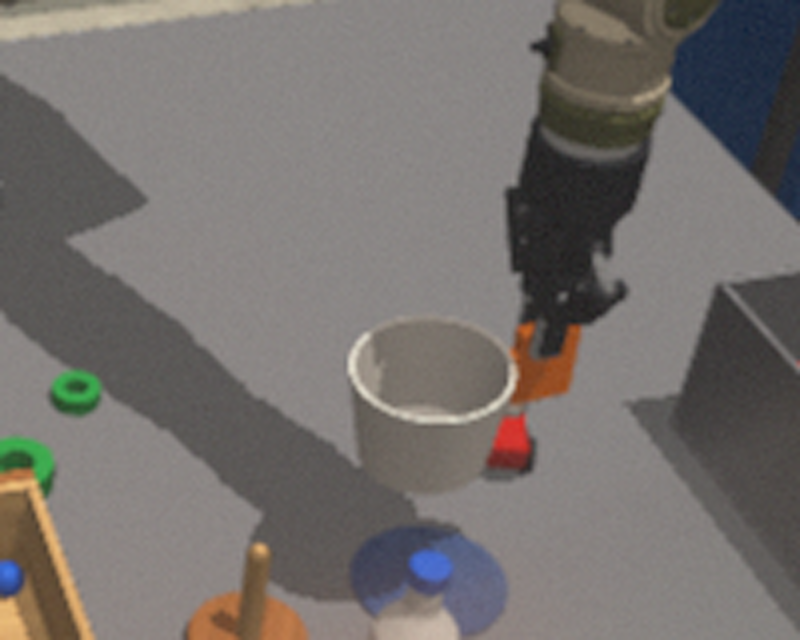

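```bash
python3 - <<'E'
from h import *
r=ray("top",120+(187.5)/2.85-.5,90+(201.5)/2.85-.5,.218); print(r)
off=r-np.array([.6111,.3478,.218]); print("rim rel tcp",off)
go(.617-off[0],.304-off[1],.13)
E
```

```text
[0.61093618 0.26734117 0.218     ]
rim rel tcp [-1.63818540e-04 -8.04588344e-02 -2.77555756e-17]
t 25.83 tcp [0.6106 0.3498 0.2338] F [-0.1 -1.1 -1.8] gap 0.142
[[-1.0, -0.009, -0.004], [-0.009, 1.0, 0.002], [0.004, 0.002, -1.0]] [ 0.4   0.59  0.43  1.42  0.   -1.17]
tool cm [-0.72  3.44 10.39] angle -179.5 turn None
```

Request:
carry_out:
  targets:
    - [[-0.3,1.2,0],0,0]
    - [[-0.4,1.6,0],0,0]
    - [[0,0.8,0],0,0]
    - [[0,0,2],0,0]
    - [[0,0,2.5],0,0]
    - [[0,0,2.5],0,0]
    - [[0,0,2.5],0,0]
    - [[0,0,1],0,0]
    - [[0,0,1],0,0]
    - [[0,0,0.7],0,0]
    - [[0,0,0.6],0,0]
    - [[0,0,0],0,0]
  force: 30

```text
time: 26.83
tcp_pos: [0.6196, 0.3801, 0.1078]
eef_rot: [[-1.0, -0.003, -0.0], [-0.003, 1.0, -0.0], [0.0, -0.0, -1.0]]
contact_force: [0.2, -0.1, -1.6]
finger_gap: 0.143
```

```bash
python3 - <<'E'
from h import *
st(); shot("scene","s26",(360,120,480,260),5)
E
```

```text
t 26.83 tcp [0.6196 0.3801 0.1078] F [ 0.2 -0.1 -1.6] gap 0.143
[[-1.0, -0.003, -0.0], [-0.003, 1.0, -0.0], [0.0, -0.0, -1.0]] [ 0.44  0.67  0.28  1.17  0.   -1.13]
```

View pics/s26.png

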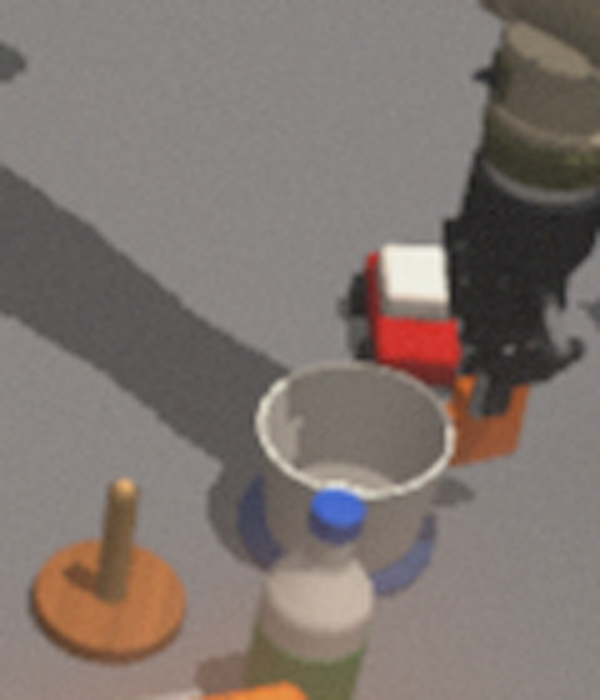

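Request:
carry_out:
  targets:
    - [[0,0.1,0.4],0,0]
    - [[0,0.1,0.4],0,0]
    - [[0,0,0.3],0,0]
    - [[0,0,0.3],0,0]
    - [[0,0,0],0,0]
  force: 25

```text
time: 27.3
tcp_pos: [0.6214, 0.3859, 0.0985]
eef_rot: [[-1.0, -0.005, 0.007], [-0.005, 1.0, 0.007], [-0.007, 0.007, -1.0]]
contact_force: [-2.0, 6.8, 10.9]
finger_gap: 0.143
```

```bash
python3 - <<'E'
from h import *
st(); shot("scene","s27",(360,120,480,260),5); shot("top","t27",(120,110,280,230),5)
E
```

```text
t 27.3 tcp [0.6214 0.3859 0.0985] F [-2.   6.8 10.9] gap 0.143
[[-1.0, -0.005, 0.007], [-0.005, 1.0, 0.007], [-0.007, 0.007, -1.0]] [ 0.44  0.68  0.26  1.15  0.   -1.13]
```

View pics/s27.png

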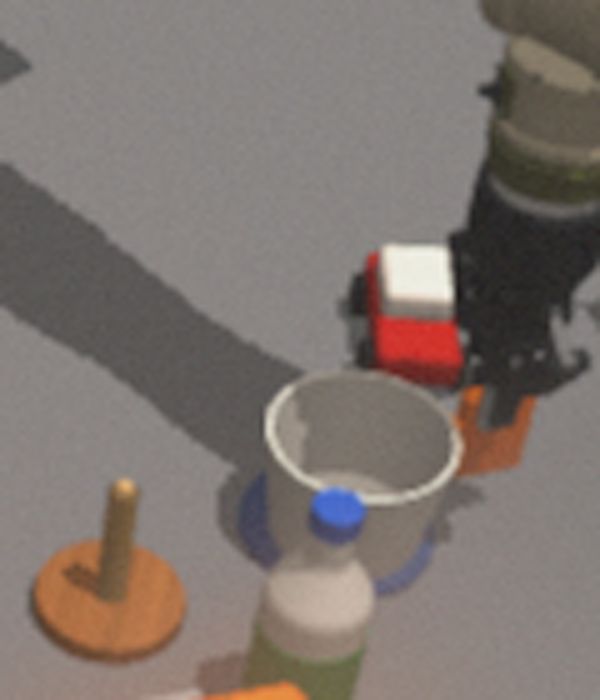

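View pics/t27.png

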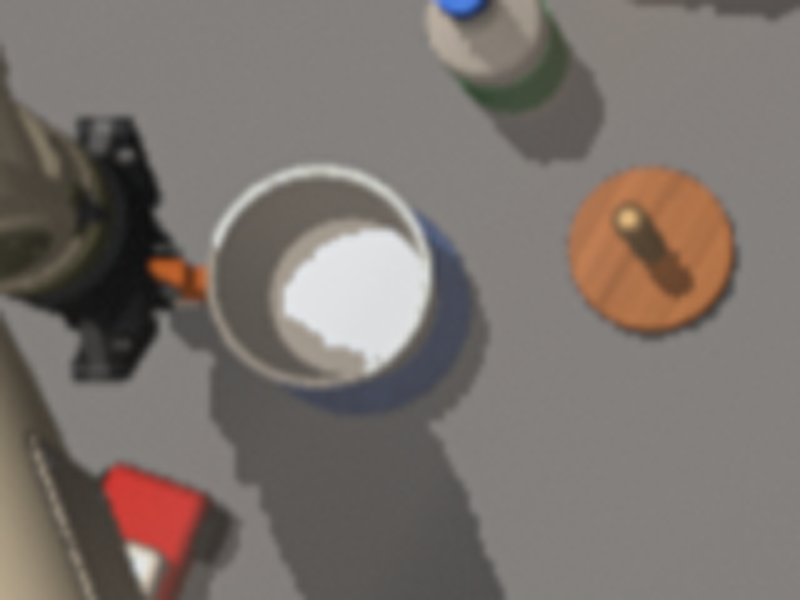

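```bash
python3 - <<'E'
from h import *
print(ray("top",120+321.5/5-.5,110+277.5/5-.5,.085), ray("top",120+360/5-.5,110+306/5-.5,.004))
E
```

```text
[0.62036847 0.30451471 0.085     ] [0.61717996 0.30413537 0.004     ]
```

Rim centre (0.620,0.305) vs mat (0.617,0.304): well centred. Release and raise.

Request:
carry_out:
  targets:
    - [[0,0,-0.2],0,0]
    - [[0,0,0],0,0.4]
    - [[0,0,0],0,0.4]
    - [[0,0,0],0,0.4]
    - [[0,0,0],0,0.5]
    - [[0,0,-1.5],0,0.5]
    - [[0,0,-2.5],0,0.5]
    - [[0,0,-3],0,0.5]
    - [[0,0,-4],0,0.5]
    - [[0,0,-4],0,0.5]
    - [[0,0,0],0,0.7]

```text
time: 28.32
tcp_pos: [0.6223, 0.383, 0.2561]
eef_rot: [[-1.0, -0.003, 0.012], [-0.003, 1.0, 0.005], [-0.012, 0.005, -1.0]]
contact_force: [0.1, 0.4, 1.8]
finger_gap: 0.629
```

```bash
python3 - <<'E'
from h import *
st(); draw("scene","s28",(360,120,480,260),5,cuppolys(.618,.304,90,.004)); draw("top","t28",(120,110,280,230),5,cuppolys(.618,.304,90,.004))
E
```

```text
t 28.32 tcp [0.6223 0.383  0.2561] F [0.1 0.4 1.8] gap 0.629
[[-1.0, -0.003, 0.012], [-0.003, 1.0, 0.005], [-0.012, 0.005, -1.0]] [ 0.44  0.64  0.57  1.49 -0.   -1.13]
```

View pics/s28.png

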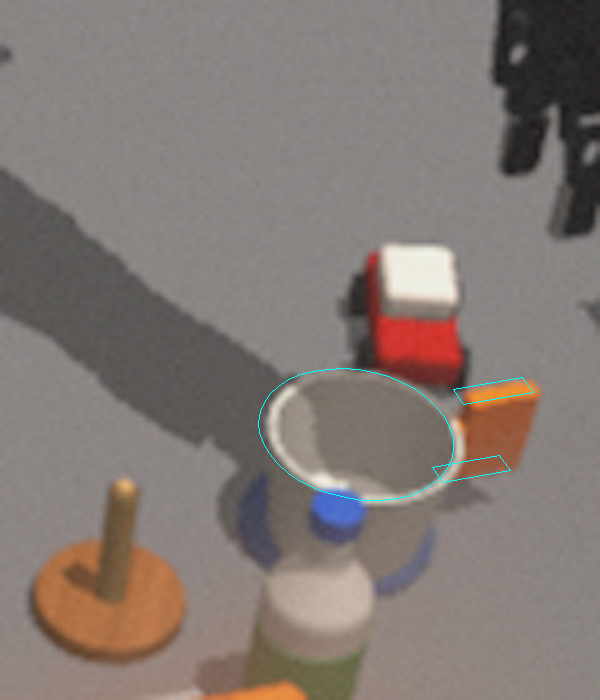

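View pics/t28.png

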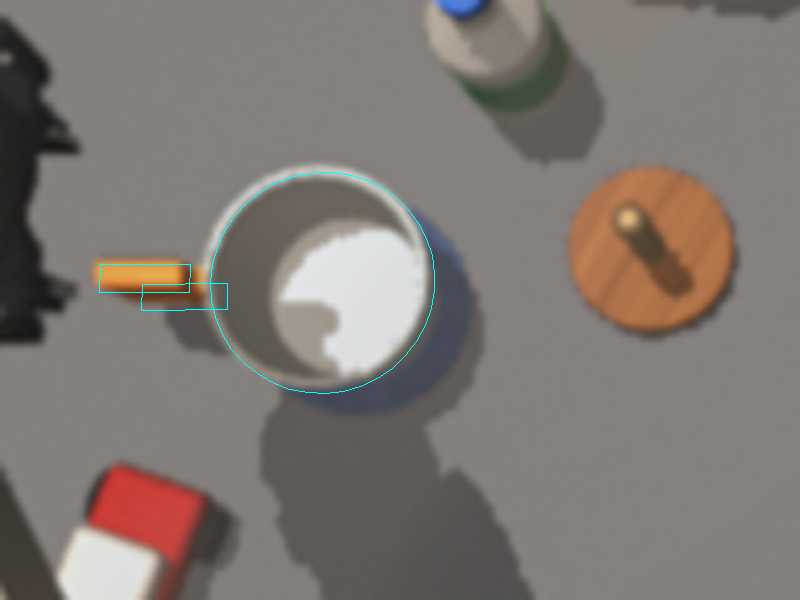

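Cup upright, about (0.620,0.306). Now the lid: turn by 90° and go to the grip at y≈-0.23.

Request:
carry_out:
  targets:
    - [[0,-2,0],0,0.7]
    - [[0,0,0],7,0.7]
    - [[0,0,0],7,0.7]
    - [[0,0,0],7,0.7]
    - [[0,0,0],7,0.7]
    - [[0,0,0],7,0.7]
    - [[0,0,0],7,0.7]
    - [[0,0,0],7,0.7]
    - [[0,0,0],7,0.7]
    - [[0,0,0],7,0.7]
    - [[0,0,0],7,0.7]
    - [[0,0,0],7,0.7]
  force: 30

```text
time: 29.42
tcp_pos: [0.619, 0.3615, 0.2435]
eef_rot: [[-0.222, 0.975, -0.004], [0.975, 0.222, -0.002], [-0.001, -0.004, -1.0]]
contact_force: [0.0, -0.6, -0.4]
finger_gap: 0.702
```

Request:
carry_out:
  targets:
    - [[0,0,0],7,0.7]
    - [[0,0,0],6,0.7]
    - [[-3.9,0,0],0,0.7]
    - [[-3.9,0,0],0,0.7]
    - [[-3.9,0,0],0,0.7]
    - [[-3.9,0,0],0,0.7]
    - [[-3.9,0,0],0,0.7]
    - [[-3.9,0,0],0,0.7]
    - [[-3.9,0,0],0,0.7]
    - [[-3.9,0,0],0,0.7]
    - [[-3.9,0,0],0,0.7]
    - [[-3.9,0,0],0,0.7]

```text
time: 30.42
tcp_pos: [0.6195, -0.0297, 0.2441]
eef_rot: [[-0.003, 1.0, -0.003], [1.0, 0.003, 0.0], [0.0, -0.003, -1.0]]
contact_force: [1.5, 0.4, -0.9]
finger_gap: 0.696
```

Request:
carry_out:
  targets:
    - [[-3.9,0,0],0,0.7]
    - [[-3.9,0,0],0,0.7]
    - [[-3.9,0,0],0,0.7]
    - [[-3.9,0,0],0,0.7]
    - [[0,0,0],0,0.7]
    - [[0,0,0],0,0.7]

```text
time: 30.92
tcp_pos: [0.6201, -0.1863, 0.2436]
eef_rot: [[0.002, 1.0, -0.004], [1.0, -0.002, 0.002], [0.002, -0.004, -1.0]]
contact_force: [0.5, 0.1, 0.3]
finger_gap: 0.701
```

```bash
python3 - <<'E'
from h import *
go(.622,-.2305,.143,90); shot("top","t29",(160,90,440,290),2.85)
E
```

```text
t 30.92 tcp [ 0.6201 -0.1863  0.2436] F [0.5 0.1 0.3] gap 0.701
[[0.002, 1.0, -0.004], [1.0, -0.002, 0.002], [0.002, -0.004, -1.0]] [-0.42  0.46  0.26  1.37 -0.   -0.41]
tool cm [-4.44  0.24 10.05] angle 89.9 turn -0.1
```

View pics/t29.png

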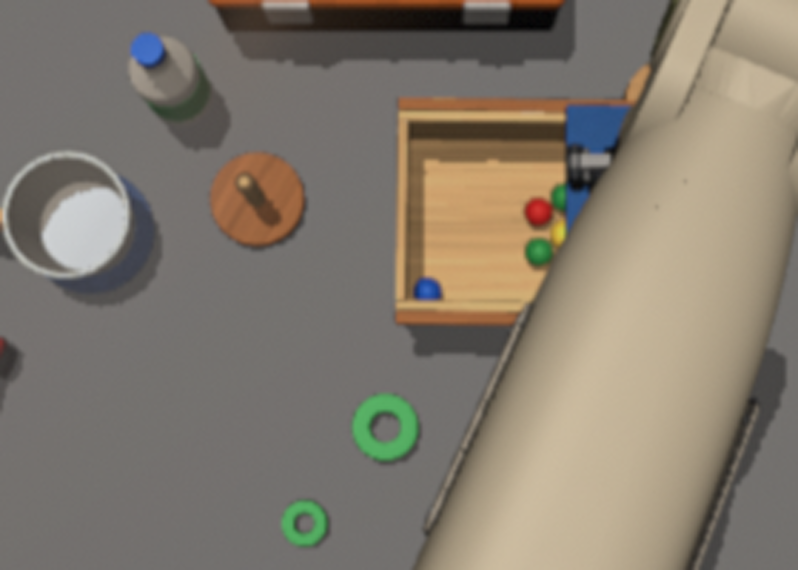

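Request:
carry_out:
  targets:
    - [[-2.2,0.1,0],0,0.7]
    - [[-2.2,0.1,0],0,0.7]
    - [[0,0,2.5],0,0.7]
    - [[0,0,2.5],0,0.7]
    - [[0,0,2.5],0,0.7]
    - [[0,0,2],0,0.7]
    - [[0,0,0],0,0.7]
    - [[0,0,0],0,0]
    - [[0,0,0],0,0]
    - [[0,0,0],0,0]
    - [[0,0,0],0,0]
    - [[0,0,0],0,0]

```text
time: 31.97
tcp_pos: [0.6246, -0.2279, 0.1535]
eef_rot: [[-0.003, 1.0, 0.003], [1.0, 0.003, -0.001], [-0.001, 0.003, -1.0]]
contact_force: [0.2, 2.9, 6.0]
finger_gap: 0.248
```

Request:
carry_out:
  targets:
    - [[0.8,0,-0.2],0,0]
    - [[1.3,0,0],0,0]
    - [[1.4,0,0],0,0]
    - [[1.4,0,0],0,0]
    - [[1.4,0,0],0,0]
    - [[1.4,0,0],0,0]
    - [[1.4,0,0],0,0]
    - [[1.4,0,0],0,0]
    - [[1.4,0,0],0,0]
    - [[1.4,0,0],0,0]
    - [[1,0,0],0,0]
    - [[0.8,0,0],0,0]

```text
time: 32.97
tcp_pos: [0.6265, -0.0781, 0.1536]
eef_rot: [[-0.003, 1.0, 0.007], [1.0, 0.003, -0.005], [-0.006, 0.007, -1.0]]
contact_force: [8.9, -32.2, -13.0]
finger_gap: 0.246
```

Request:
carry_out:
  targets:
    - [[0.5,0,0],0,0]
    - [[0.5,0,0],0,0]
    - [[0,0,0],0,0]
    - [[0,0,0],0,0]

```text
time: 33.3
tcp_pos: [0.6265, -0.0778, 0.1536]
eef_rot: [[0.004, 1.0, 0.006], [1.0, -0.004, -0.021], [-0.021, 0.006, -1.0]]
contact_force: [8.2, -32.9, -11.9]
finger_gap: 0.238
```

Request:
carry_out:
  targets:
    - [[0,0,0],0,0.65]
    - [[-0.6,0,0],0,0.65]
    - [[0,0,0],0,0.65]
    - [[0,0,0],0,0.65]
    - [[0,0,-2],0,0.65]
    - [[0,0,-3],0,0.65]
    - [[0,0,-3],0,0.65]
    - [[0,-3,0],0,1]
    - [[0,-3,0],0,1]
    - [[0,-3,0],0,1]
    - [[0,0,0],0,1]

```text
time: 34.22
tcp_pos: [0.5269, -0.071, 0.2331]
eef_rot: [[-0.004, 1.0, -0.006], [1.0, 0.004, 0.002], [0.002, -0.006, -1.0]]
contact_force: [-0.8, -0.0, -0.6]
finger_gap: 0.999
```

```bash
python3 - <<'E'
from h import *
go(.429,.0228,.15,90); shot("top","t30",(160,90,440,290),2.85); shot("scene","s30",(200,130,480,300),2.8)
E
```

```text
t 34.22 tcp [ 0.5269 -0.071   0.2331] F [-0.8 -0.  -0.6] gap 0.999
[[-0.004, 1.0, -0.006], [1.0, 0.004, 0.002], [0.002, -0.006, -1.0]] [-0.28  0.24 -0.09  1.25 -0.   -0.29]
tool cm [ 9.41 -9.71  8.38] angle 90.2 turn 0.2
```

View pics/t30.png

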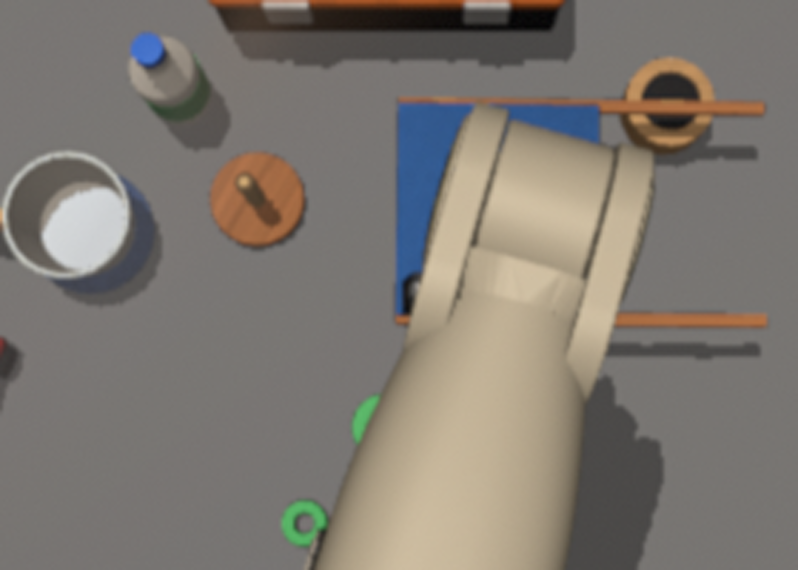

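View pics/s30.png

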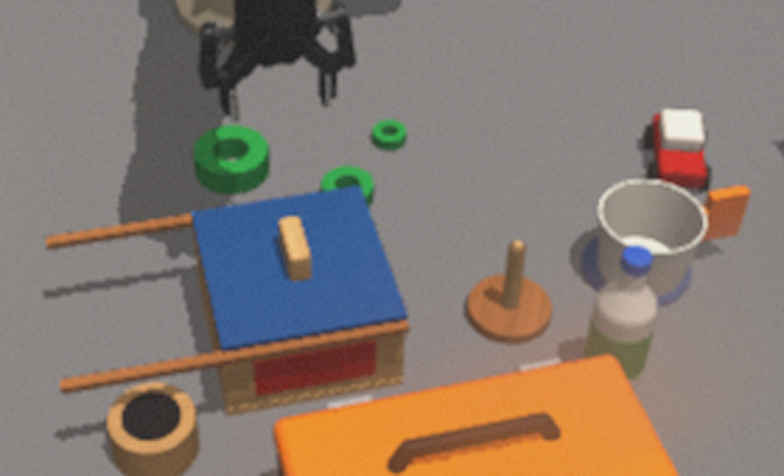

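Lid shut (its edge meets the box end at crop px 397). Now the middle green ring.

Request:
carry_out:
  targets:
    - [[2.4,-2.4,0],0,1]
    - [[2.4,-2.4,0],0,1]
    - [[2.4,-2.4,0],0,1]
    - [[2.2,-2.5,0],0,1]
    - [[0,0,3.5],0,1]
    - [[0,0,3.5],0,1]
    - [[0,0,3.5],0,1]
    - [[0,0,2.5],0,1]
    - [[0,0,0],0,1]
    - [[0,0,0],0,1]
  force: 40

```text
time: 35.15
tcp_pos: [0.4356, 0.021, 0.1028]
eef_rot: [[-0.004, 1.0, -0.002], [1.0, 0.004, 0.0], [0.0, -0.002, -1.0]]
contact_force: [-0.0, -0.5, 0.2]
finger_gap: 0.999
```

```bash
python3 - <<'E'
from h import *
go(.429,.0235,.027,90); shot("scene","s31",(280,120,400,220),6)
E
```

```text
t 35.15 tcp [0.4356 0.021  0.1028] F [-0.  -0.5  0.2] gap 0.999
[[-0.004, 1.0, -0.002], [1.0, 0.004, 0.0], [0.0, -0.002, -1.0]] [-0.14  0.15 -0.54  0.88  0.   -0.14]
tool cm [ 0.25 -0.64  7.58] angle 90.2 turn 0.2
```

View pics/s31.png

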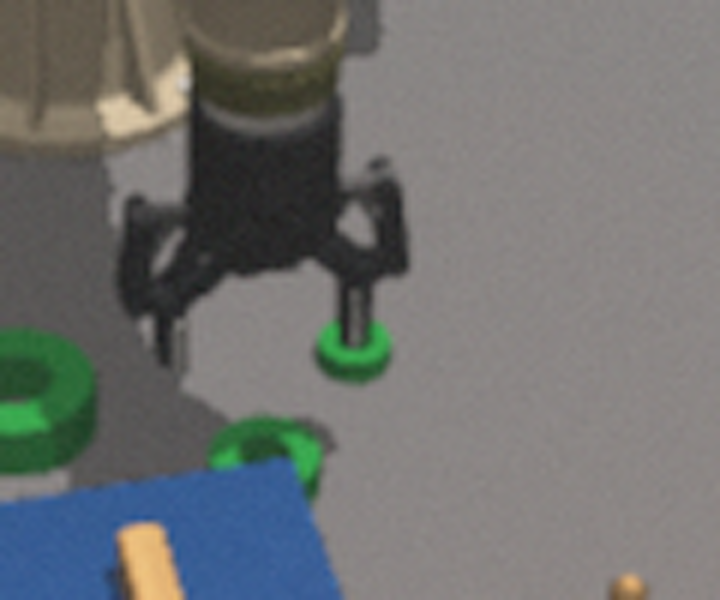

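Request:
carry_out:
  targets:
    - [[0.2,-0.6,0],0,1]
    - [[0,0,2.5],0,1]
    - [[0,0,2.5],0,1]
    - [[0,0,2.5],0,1]
    - [[0,0,0],0,1]
    - [[0,0,0],0,0.5]
    - [[0,0,0],0,0.5]
    - [[0,0,0],0,0.5]
    - [[0,0,0],0,0.5]
    - [[0,0,0],0,0.5]

```text
time: 36.03
tcp_pos: [0.4313, 0.0224, 0.031]
eef_rot: [[-0.003, 1.0, 0.004], [1.0, 0.003, -0.0], [-0.0, 0.004, -1.0]]
contact_force: [-3.7, 0.7, 7.6]
finger_gap: 0.691
```

Request:
carry_out:
  targets:
    - [[0,0,-1.5],0,0.5]
    - [[0,0,-2.5],0,0.5]
    - [[0,0,-3.5],0,0.5]
    - [[0,0,-3.5],0,0.5]
    - [[0,0,-3.5],0,0.5]
    - [[0,0,-1],0,0.5]
    - [[0,0,0],0,0.5]

```text
time: 36.62
tcp_pos: [0.4329, 0.0222, 0.1889]
eef_rot: [[-0.003, 1.0, 0.011], [1.0, 0.003, -0.002], [-0.002, 0.011, -1.0]]
contact_force: [0.3, -0.7, -0.4]
finger_gap: 0.69
```

```bash
python3 - <<'E'
from h import *
go(.6465,.1455,.18,90); shot("scene","s32",(260,80,380,220),5); shot("top","t32",(240,90,340,280),4)
E
```

```text
t 36.62 tcp [0.4329 0.0222 0.1889] F [ 0.3 -0.7 -0.4] gap 0.69
[[-0.003, 1.0, 0.011], [1.0, 0.003, -0.002], [-0.002, 0.011, -1.0]] [-0.13  0.06 -0.41  1.08 -0.   -0.14]
tool cm [12.27 21.38  1.09] angle 90.2 turn 0.2
```

View pics/s32.png

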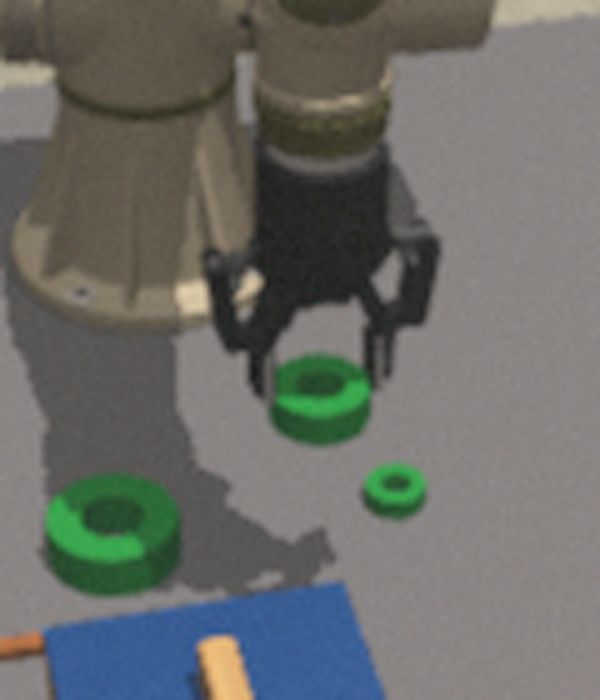

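```bash
python3 - <<'E'
from h import *
for z in (.178,.182): print(ray("scene",260+321.5/5-.5,80+385.5/5-.5,z))
E
```

```text
[0.42815042 0.02451681 0.178     ]
[0.43324174 0.0231853  0.182     ]
```

Request:
carry_out:
  targets:
    - [[1,1.7,0],0,0.5]
    - [[1.6,2.8,0],0,0.5]
    - [[1.6,2.8,0],0,0.5]
    - [[1.6,2.8,0],0,0.5]
    - [[1.6,2.8,0],0,0.5]
    - [[1.6,2.8,0],0,0.5]
    - [[1.6,2.8,0],0,0.5]
    - [[1.2,2,0],0,0.5]
    - [[0.5,0.9,0],0,0.5]
    - [[0,0,0],0,0.5]
    - [[0,0,0],0,0.5]

```text
time: 37.63
tcp_pos: [0.6424, 0.1463, 0.1809]
eef_rot: [[-0.004, 1.0, -0.004], [1.0, 0.004, -0.001], [-0.001, -0.004, -1.0]]
contact_force: [0.5, -0.8, -1.3]
finger_gap: 0.69
```

```bash
python3 - <<'E'
from h import *
go(.6472,.1455,.15,90)
E
```

```text
t 37.63 tcp [0.6424 0.1463 0.1809] F [ 0.5 -0.8 -1.3] gap 0.69
[[-0.004, 1.0, -0.004], [1.0, 0.004, -0.001], [-0.001, -0.004, -1.0]] [ 0.1   0.5   0.17  1.24 -0.    0.1 ]
tool cm [-0.07  0.5   3.09] angle 90.2 turn 0.2
```

Request:
carry_out:
  targets:
    - [[-0.1,0.4,0],0,0.5]
    - [[0,0,1.5],0,0.5]
    - [[0,0,1],0,0.5]
    - [[0,0,0],0,0.5]
    - [[0,0,0],0,0.5]

```text
time: 38.05
tcp_pos: [0.6461, 0.1446, 0.1575]
eef_rot: [[-0.002, 1.0, -0.002], [1.0, 0.002, -0.0], [-0.0, -0.003, -1.0]]
contact_force: [0.7, -0.3, -0.3]
finger_gap: 0.691
```

```bash
python3 - <<'E'
from h import *
go(.6472,.1455,.15,90); shot("scene","s33",(340,130,440,260),6)
E
```

```text
t 38.05 tcp [0.6461 0.1446 0.1575] F [ 0.7 -0.3 -0.3] gap 0.691
[[-0.002, 1.0, -0.002], [1.0, 0.002, -0.0], [-0.0, -0.003, -1.0]] [ 0.1   0.52  0.14  1.19 -0.    0.1 ]
tool cm [0.09 0.11 0.75] angle 90.1 turn 0.1
```

View pics/s33.png

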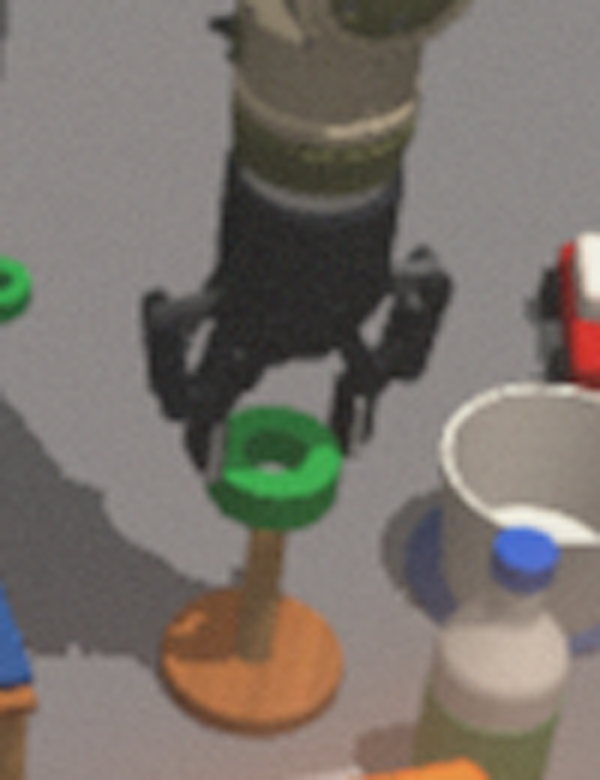

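Request:
carry_out:
  targets:
    - [[0.1,0.1,0.8],0,0.5]
    - [[0,0,1],0,0.5]
    - [[0,0,1],0,0.5]
    - [[0,0,0.7],0,0.5]
    - [[0,0,0],0,0.5]

```text
time: 38.52
tcp_pos: [0.6468, 0.1461, 0.1204]
eef_rot: [[-0.003, 1.0, -0.004], [1.0, 0.003, -0.001], [-0.001, -0.004, -1.0]]
contact_force: [-0.6, -0.0, -0.4]
finger_gap: 0.692
```

```bash
python3 - <<'E'
from h import *
st(); shot("scene","s34",(340,130,440,260),6)
E
```

```text
t 38.52 tcp [0.6468 0.1461 0.1204] F [-0.6 -0.  -0.4] gap 0.692
[[-0.003, 1.0, -0.004], [1.0, 0.003, -0.001], [-0.001, -0.004, -1.0]] [ 0.1   0.54  0.08  1.11 -0.    0.1 ]
```

View pics/s34.png

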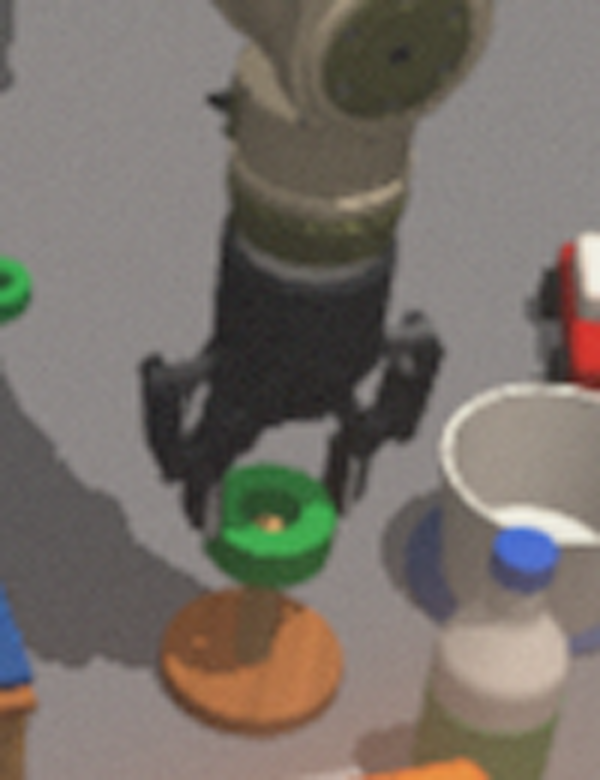

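Request:
carry_out:
  targets:
    - [[0,0,1],0,0.5]
    - [[0,0,1.2],0,0.5]
    - [[0,0,1.2],0,0.5]
    - [[0,0,1.2],0,0.5]
    - [[0,0,0.8],0,0.5]
    - [[0,0,0.4],0,0.5]
    - [[0,0,0],0,0.5]

```text
time: 39.15
tcp_pos: [0.6474, 0.1461, 0.0636]
eef_rot: [[-0.003, 1.0, -0.003], [1.0, 0.003, -0.0], [-0.0, -0.003, -1.0]]
contact_force: [-1.1, -0.1, -0.6]
finger_gap: 0.696
```

Request:
carry_out:
  targets:
    - [[0,0,0],0,1]
    - [[0,0,0],0,1]
    - [[0,0,0],0,1]
    - [[0,0,0],0,1]
    - [[0,0,-2],0,1]
    - [[0,0,-3],0,1]
    - [[0,0,-3.5],0,1]
    - [[0,0,-3.5],0,1]
    - [[0,0,-3.5],0,1]
    - [[0,0,-3],0,1]
    - [[0,0,0],0,1]

```text
time: 40.07
tcp_pos: [0.6512, 0.1466, 0.259]
eef_rot: [[-0.003, 1.0, 0.013], [1.0, 0.003, 0.001], [0.001, 0.013, -1.0]]
contact_force: [0.9, -0.7, 1.9]
finger_gap: 0.999
```

Request:
carry_out:
  targets:
    - [[0,-3.5,0],0,1]
    - [[0,-3.5,0],0,1]
    - [[0,-3.5,0],0,1]
    - [[0,-3.5,0],0,1]
    - [[0,-3.5,0],0,1]
    - [[0,0,0],0,1]

```text
time: 40.57
tcp_pos: [0.4658, 0.1456, 0.2499]
eef_rot: [[-0.004, 1.0, -0.006], [1.0, 0.004, -0.001], [-0.001, -0.006, -1.0]]
contact_force: [0.3, 0.2, -0.3]
finger_gap: 1.001
```

```bash
python3 - <<'E'
from h import *
st(); im=bot.camera("scene"); cv2.imwrite("pics/s35.png",cv2.resize(im[100:300,200:480],None,fx=2.8,fy=2.8,interpolation=cv2.INTER_CUBIC)); shot("top","t35",(120,90,440,290),2.5)
E
```

```text
t 40.57 tcp [0.4658 0.1456 0.2499] F [ 0.3  0.2 -0.3] gap 1.001
[[-0.004, 1.0, -0.006], [1.0, 0.004, -0.001], [-0.001, -0.006, -1.0]] [ 0.14  0.15 -0.16  1.27  0.    0.13]
```

View pics/s35.png

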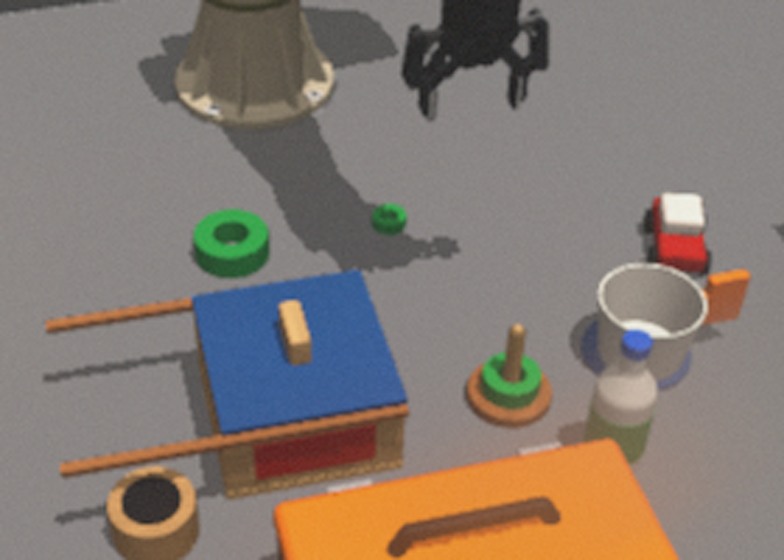

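View pics/t35.png

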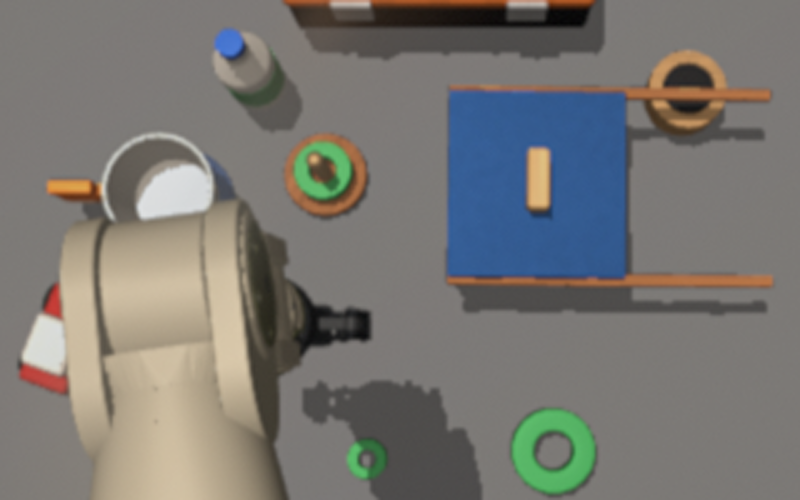

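```bash
python3 - <<'E'
from h import *
c=lambda u,v,z: ray("top",120+(u+.5)/2.5-.5,90+(v+.5)/2.5-.5,z).round(4)
print("grip",c(538,179,.1435),"lid edges",c(448,180,.1095),c(627,180,.1095),"ring",c(323,171,.039),"rim",c(159,188,.084))
E
```

```text
grip [ 0.6195 -0.0786  0.1435] lid edges [0.6242 0.0104 0.1095] [ 0.6237 -0.1701  0.1095] ring [0.6455 0.1447 0.039 ] rim [0.6208 0.306  0.084 ]
```

```bash
python3 - <<'E'
from bench import bot
print(bot.finish_job())
E
```

```text
the job is handed in; nothing more can be done
None
```

The toddler set is packed and I handed the job in at about 41 s; the system gives no verdict, so what follows rests on my own last checks.

- **Lid and balls:** I slid the lid open to its stop and poured all five balls into the box. They were all visible inside before I slid the lid shut against its stop (about 32 N). The lid edges then measured y = 0.010 and -0.170 m, matching the box ends.
- **Pouring method:** The moves allow no tilting of the tool, so I tipped the cup by letting it pivot in the grip against the box's wall. The first try slipped over the wall at about 45° with no balls lost. The second reached about 100°, and I stood the cup upright the same way.
- **Cup:** It stands upright and empty on the mat. Its rim centre is (0.621, 0.306) m against the mat centre (0.617, 0.304) m.
- **Ring:** I saw only one of the three rings, the green middle-sized one. It lies flat around the post at (0.6455, 0.145) m. I left the small and large green look-alikes alone.
- **Bystanders:** The car, bottle and tape looked unmoved in the pictures. The arm never went near the yellow block, but it was outside my last crops. I measured none of the four.

The two cameras disagreed by about 2 mm, and no check failed.

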